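# Clear the spice jars and hang the mugs on the rack

## Robot

A 6-joint arm with a two-finger parallel gripper is mounted at the origin on a cart in front of the work surface, level with it; the furniture and walls round the work are solid. World frame = base frame: x ahead of the robot, y to its left, z up, the work surface at z = 0. Lengths are in m, angles in rad, forces in N, time in s.
With the tool pointing down it reaches from about 0.375 to 0.9 m from the base axis. Payload 3.1 kg.
Tool frame: the origin (TCP) lies at the very end of the fingers, on their centre line; the grasp point (between the pads) lies 19 mm behind it; z points along the fingers, y is the line along which they close (so a half turn about z gives the same grasp; the last joint's range is limited). The gripper opens to 85 mm and grips with 20 to 120 N. Pads are 22 mm wide; open, the fingers measure 114 mm over their backs; the gripper's body (76 mm by 85 mm) begins 54 mm behind the grasp point. The pads swing forward as they close: fully open they stand 13 mm farther back than shut.
Start: joints at [1.044, 0.527, 1.433, -0, 1.181, -0.178], TCP at [0.214, 0.587, 0.2] pointing down, gripper open.
Joint ranges: [-3.08, 3.08], [-0.75, 2.2], [0.22, 2.44], [-1.43, 4.57], [0, 2.65], [-2.85, 2.85]. Speed limits (rad/s): [2.79, 2.79, 3.14, 3.14, 3.14, 3.14].

## Interface

Orientations are given as [roll, pitch, yaw] about the fixed x, y, z axes, in that order (R = Rz(yaw) Ry(pitch) Rx(roll)).
In Python, from bench import arm gives the robot as it stands.
- The arm moves only by the shell command python3 steer.py [FORCE], which reads ROWS from standard input. ROWS is one flat JSON list of numbers that holds 1 to 20 rows one after another, with no inner brackets; each row has 5 numbers: dx, dy, dz in shares of the most that a row can go, 1 being 62.5 mm, then a turn about the tool's z in units of 0.25 rad, then the finger opening in m; each row shifts and turns the commanded pose from where the row before left it, along the tool's axes as they then stand; what a row does not reach is not made up. A row lasts 1/8 s, in which the tool goes at most 0.0625 m and 0.188 rad, less where a joint would pass 70% of its speed; a pose out of reach is approached as far as the arm can. The fingers move at their own pace and stop on an object; FORCE is the grip in N (left out, the last holds). Time passes only in rows, so rows that do not move let the fingers close. It prints the time, the measured TCP pose, the force, the opening and the grip force at its end. Input that does not fit is refused with a message, and nothing moves.
- arm.get_state(): the state, without advancing time (a new reading comes with each control period).
- arm.snapshot(name): name is "scene" or "top"; returns a dict with "color" (420x560x3 uint8, red, green, blue), "intrinsics" (3x3 intrinsics, pixels), "pose" (4x4, takes a point from camera to world coordinates). Camera axes: x right, y up, looking along -z (the intrinsics and any distortion apply to the point x, -y, -z); pixel columns grow to the right and rows downward; lengths in m; the calibration is good to about 2 mm. A picture is of the moment at which its call begins. There is no depth.
- arm.sign_off(): hands the job in; it is judged then, once.
The state is a dict: "time_s": time; "joint_positions": joint angles; "qvel": joint speeds; "joint_efforts": joint torques, N m; "ee_pos": TCP position; "ee_rot": TCP orientation; "force": force on the tool from outside, world axes, zero at the start; "moment": the same for the moment, N m; "grip_width": finger opening in m; "finger_force": force on a finger pad.
Only numpy, scipy, OpenCV 4.12 (cv2) and the standard library are available. Lean on these libraries where they do the work, as an engineer would, in place of code of your own. Each camera call takes 0.05 s, during which the arm holds its last target. There are 200 camera calls.

## Task

The spice jars block the front of the mug rack: first stand every one of them upright in the low wooden spice tray. Then hang every white mug by its handle on the rack, one mug to a hook, and leave them hanging still. Do not disturb the red-dialled timer, the yoghurt tub behind the rack or the flat tin.

Things in the scene. Friction and masses are not known exactly. Their poses are not given: they have to be found in the camera images.
- mug_rack: Fixed mug rack. Origin: on the worktop under the middle hook's seat; x points to the rack's back (away from the robot), y along the row of hooks. Two dark feet at y -205 and +205 (36 wide, 16 high, x -50 to +105 mm) bear 14 mm steel posts at x +80, with a pale upright back board between them (12 thick, x +74 to +86, z 27 to 142 mm); posts' tops 147, hook tips 155 highest
- hook_0 (a point): Seat of hook 0 (rack y -135 mm), on the axis of its round 8 mm steel prong, z 137 mm; frame parallel to the rack's. The level prong runs from the back board (74 mm behind the seat) along rack -x to 28 mm in front of the seat, then turns up 12 mm to a black ball tip 11 mm across, 44 mm in front of the seat
- hook_1 (a point): Seat of hook 1 (rack y 0 mm), on the axis of its round 8 mm steel prong, z 137 mm; frame parallel to the rack's. The level prong runs from the back board (74 mm behind the seat) along rack -x to 28 mm in front of the seat, then turns up 12 mm to a black ball tip 11 mm across, 44 mm in front of the seat
- hook_2 (a point): Seat of hook 2 (rack y +135 mm), on the axis of its round 8 mm steel prong, z 137 mm; frame parallel to the rack's. The level prong runs from the back board (74 mm behind the seat) along rack -x to 28 mm in front of the seat, then turns up 12 mm to a black ball tip 11 mm across, 44 mm in front of the seat
- spice_tray: Fixed low tray of pale wood, open on top, 86 (x) x 270 (y) x 24 mm high, walls 6 mm, inner floor 6 mm above the worktop. Origin: centre of its underside. Stands nearer the robot than the rack
- jar_0: Spice jar with dark cap, round, 44 mm across, 96 mm tall, 0.08 to 0.15 kg. Origin: centre of its underside, z up. Stands at first about 98 mm in front of a hook's seat. May be absent (None)
- jar_1: Spice jar with dark cap, round, 44 mm across, 96 mm tall, 0.08 to 0.15 kg. Origin: centre of its underside, z up. Stands at first about 98 mm in front of a hook's seat. May be absent (None)
- jar_2: Spice jar with dark cap, round, 44 mm across, 96 mm tall, 0.08 to 0.15 kg. Origin: centre of its underside, z up. Stands at first about 98 mm in front of a hook's seat. May be absent (None)
- mug_0: White mug, 93 mm tall, 0.25 to 0.37 kg. Origin on its underside, z up; the round cup (84 mm across) has its axis at y +19 mm; the handle points to -y, its outer upright bar (12 mm wide in x, y -61 to -51, z 32 to 73 mm) can be pinched from above with fingers closing along x. Centre of mass y +14, z 42 mm: let go on a hook, the mug swings till this hangs below the hook. May be absent (None)
- mug_1: White mug, 93 mm tall, 0.25 to 0.37 kg. Origin on its underside, z up; the round cup (84 mm across) has its axis at y +19 mm; the handle points to -y, its outer upright bar (12 mm wide in x, y -61 to -51, z 32 to 73 mm) can be pinched from above with fingers closing along x. Centre of mass y +14, z 42 mm: let go on a hook, the mug swings till this hangs below the hook. May be absent (None)
- mug_2: White mug, 93 mm tall, 0.25 to 0.37 kg. Origin on its underside, z up; the round cup (84 mm across) has its axis at y +19 mm; the handle points to -y, its outer upright bar (12 mm wide in x, y -61 to -51, z 32 to 73 mm) can be pinched from above with fingers closing along x. Centre of mass y +14, z 42 mm: let go on a hook, the mug swings till this hangs below the hook. May be absent (None)
- mug_0_loop (a point): Middle of the handle opening of mug_0, at (0, -37, +53) mm in the mug's frame, same axes. The opening, through which a hook passes along x, spans mug y -51 to -23 and z 36 to 70 mm; above it the handle's top bar, z 70 to 85 mm, 12 mm wide at the outer end, 28 at the cup
- mug_1_loop (a point): Middle of the handle opening of mug_1, at (0, -37, +53) mm in the mug's frame, same axes. The opening, through which a hook passes along x, spans mug y -51 to -23 and z 36 to 70 mm; above it the handle's top bar, z 70 to 85 mm, 12 mm wide at the outer end, 28 at the cup
- mug_2_loop (a point): Middle of the handle opening of mug_2, at (0, -37, +53) mm in the mug's frame, same axes. The opening, through which a hook passes along x, spans mug y -51 to -23 and z 36 to 70 mm; above it the handle's top bar, z 70 to 85 mm, 12 mm wide at the outer end, 28 at the cup
- slicer_front (a point): Front edge of the big fixed meat slicer behind the mugs: its tray overhangs to here (lower front edge, z 145 mm) and runs 170 mm to the right (-y); all of the slicer lies farther from the robot than this edge, but for its red handle bar 80 mm nearer the robot, 160 mm to the right, at the same height, and a small knob 15 mm nearer, 150 mm to the left, z 43 mm
- timer: Bystander: white kitchen timer with red dial, 64 x 62 x 50 mm, origin at its underside
- yoghurt: Bystander: small yoghurt tub just behind the rack, 72 mm across, 71 mm tall, origin at its underside
- fish_tin: Bystander: flat round tin, 86 mm across, 40 mm tall, origin at its underside

How it is judged:
On the way:
1. every spice jar that is there stands upright in the spice tray, let go (x of jar_0 in the frame of spice_tray between -0.04 and 0.04 m and y of jar_0 in the frame of spice_tray between -0.13 and 0.13 m and height (world z) of each of jar_0, jar_1, jar_2 below 0.015 m and angle between each of jar_0, jar_1, jar_2's own z axis and vertical below 0.12 rad and linear speed of each of jar_0, jar_1, jar_2 below 0.02 m/s and contact force between each of jar_0, jar_1, jar_2 and the fingers below 0.1 N and x of jar_1 in the frame of spice_tray between -0.04 and 0.04 m and y of jar_1 in the frame of spice_tray between -0.13 and 0.13 m and x of jar_2 in the frame of spice_tray between -0.04 and 0.04 m and y of jar_2 in the frame of spice_tray between -0.13 and 0.13 m), for 0.2 s.
At the end, for the whole second after the job is handed in: Every jar present stands upright (within 0.12 rad) on the tray's floor; every mug present hangs on the rack with a hook through its handle opening (the seat within 55 mm along the prong); all let go, jars at rest, mugs slower than 0.05 m/s and 0.6 rad/s (all of step 1 and ((y of hook_0 in the frame of mug_0 between -0.056 and -0.018 m and z of hook_0 in the frame of mug_0 between 0.028 and 0.076 m and x of hook_0 in the frame of mug_0 between -0.055 and 0.055 m) or (y of hook_1 in the frame of mug_0 between -0.056 and -0.018 m and z of hook_1 in the frame of mug_0 between 0.028 and 0.076 m and x of hook_1 in the frame of mug_0 between -0.055 and 0.055 m) or (y of hook_2 in the frame of mug_0 between -0.056 and -0.018 m and z of hook_2 in the frame of mug_0 between 0.028 and 0.076 m and x of hook_2 in the frame of mug_0 between -0.055 and 0.055 m)) and contact force between each of mug_0, mug_1, mug_2 and mug_rack above 1 N and linear speed of each of mug_0, mug_1, mug_2 below 0.05 m/s and angular speed of each of mug_0, mug_1, mug_2 below 0.6 rad/s and contact force between each of mug_0, mug_1, mug_2 and the fingers below 0.1 N and ((y of hook_0 in the frame of mug_1 between -0.056 and -0.018 m and z of hook_0 in the frame of mug_1 between 0.028 and 0.076 m and x of hook_0 in the frame of mug_1 between -0.055 and 0.055 m) or (y of hook_1 in the frame of mug_1 between -0.056 and -0.018 m and z of hook_1 in the frame of mug_1 between 0.028 and 0.076 m and x of hook_1 in the frame of mug_1 between -0.055 and 0.055 m) or (y of hook_2 in the frame of mug_1 between -0.056 and -0.018 m and z of hook_2 in the frame of mug_1 between 0.028 and 0.076 m and x of hook_2 in the frame of mug_1 between -0.055 and 0.055 m)) and ((y of hook_0 in the frame of mug_2 between -0.056 and -0.018 m and z of hook_0 in the frame of mug_2 between 0.028 and 0.076 m and x of hook_0 in the frame of mug_2 between -0.055 and 0.055 m) or (y of hook_1 in the frame of mug_2 between -0.056 and -0.018 m and z of hook_1 in the frame of mug_2 between 0.028 and 0.076 m and x of hook_1 in the frame of mug_2 between -0.055 and 0.055 m) or (y of hook_2 in the frame of mug_2 between -0.056 and -0.018 m and z of hook_2 in the frame of mug_2 between 0.028 and 0.076 m and x of hook_2 in the frame of mug_2 between -0.055 and 0.055 m))); the robot touches nothing.
It fails at once if the timer is pushed more than 40 mm (distance of timer from where it was at the start of the episode above 0.04 m).
It fails at once if the yoghurt tub is pushed more than 40 mm (distance of yoghurt from where it was at the start of the episode above 0.04 m).
It fails at once if the flat tin is pushed more than 40 mm (distance of fish_tin from where it was at the start of the episode above 0.04 m).
Of jar_0, jar_1, jar_2 only 2 to 3 are there at a start; the rules pass over those that are not, and their reading is None.
Of mug_0, mug_1, mug_2 only 2 to 3 are there at a start; the rules pass over those that are not, and their reading is None.
At some moment in a run one of mug_0, mug_1, mug_2 may be knocked a few centimetres aside while the robot is not near it.
It also fails if it takes over 210 s, if anything falls off the work surface, if the arm or the gripper's body presses on something with over 40 N, if the wrist force passes 120 N, or if a joint passes its speed limit or range.

## Working session

There is one attempt and no reset: what is moved stays moved. The work goes in short steps, Python scripts to look and compute and a shell command to move; the robot and the scene stay as the last step left them, time stands still between calls to the robot, and variables do not carry over. Pictures are saved under pics/ and viewed, at most 14 in all, crops included, and the job is handed in when it is done.

```bash
ls; mkdir -p pics; cat > look.py <<'E'
import sys,cv2,numpy as np
from bench import arm
for n in ("scene","top"):
    s=arm.snapshot(n); cv2.imwrite(f"pics/{n}_{sys.argv[1]}.png",s["color"][:,:,::-1])
    np.savez(f"pics/{n}_{sys.argv[1]}.npz",**s)
    print(n,s["intrinsics"].tolist(),np.round(s["pose"],4).tolist(),[k for k in s])
s=arm.get_state();print(s["time_s"],s["ee_pos"],s["ee_rot"])
E
python3 look.py 0
```

```text
bench.py
pics
steer.py
scene [[408.9544463808329, 0.0, 278.8875365087755], [0.0, 408.9544463808329, 209.49027224531346], [0.0, 0.0, 1.0]] [[0.6121, 0.4404, -0.6568, -0.3035], [-0.7907, 0.3301, -0.5156, -0.6141], [-0.0103, 0.8349, 0.5503, 0.7963], [0.0, 0.0, 0.0, 1.0]] ['color', 'intrinsics', 'pose']
top [[452.639658069312, 0.0, 268.19830223088496], [0.0, 452.639658069312, 210.87079488473603], [0.0, 0.0, 1.0]] [[0.0023, 0.9888, -0.1491, 0.321], [-0.9997, -0.0014, -0.0248, 0.0304], [-0.0247, 0.1491, 0.9885, 1.6091], [0.0, 0.0, 0.0, 1.0]] ['color', 'intrinsics', 'pose']
0.1 [0.21320388 0.58675081 0.1986245 ] [-3.13965662e+00 -3.92987940e-04  2.79280949e+00]
```

View pics/scene_0.png

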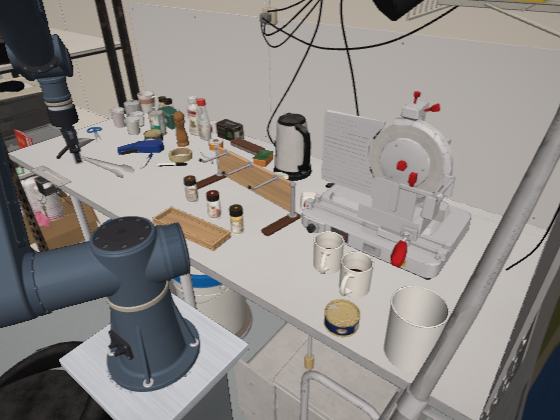

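View pics/top_0.png

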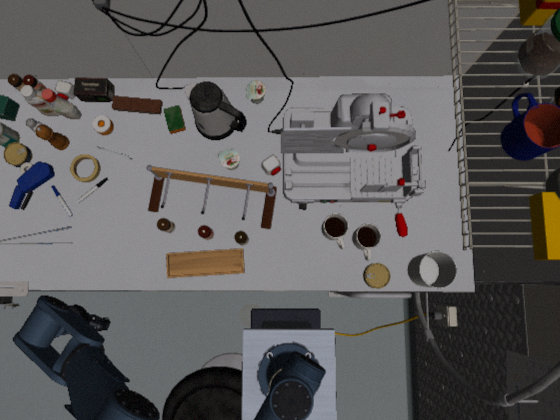

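The views show three jars (top picture (164,225), (205,231), (241,237)), the tray (205,263), the rack feet (155,192)/(268,207), two mugs (335,227)/(367,237), and the tin (376,275). I'll zoom in next.

```bash
python3 - <<'E'
import cv2,numpy as np
t=cv2.imread('pics/top_0.png');s=cv2.imread('pics/scene_0.png')
f=lambda im,x0,x1,y0,y1,k:cv2.resize(im[y0:y1,x0:x1],None,fx=k,fy=k,interpolation=cv2.INTER_CUBIC)
cv2.imwrite('pics/c1.png',f(t,135,335,140,290,4))
a=f(t,300,400,190,290,4);b=f(s,290,390,220,320,4)
cv2.imwrite('pics/c2.png',np.hstack([a,b]))
cv2.imwrite('pics/c3.png',f(s,140,340,130,260,4))
E
```

```text
(no output)
```

View pics/c1.png

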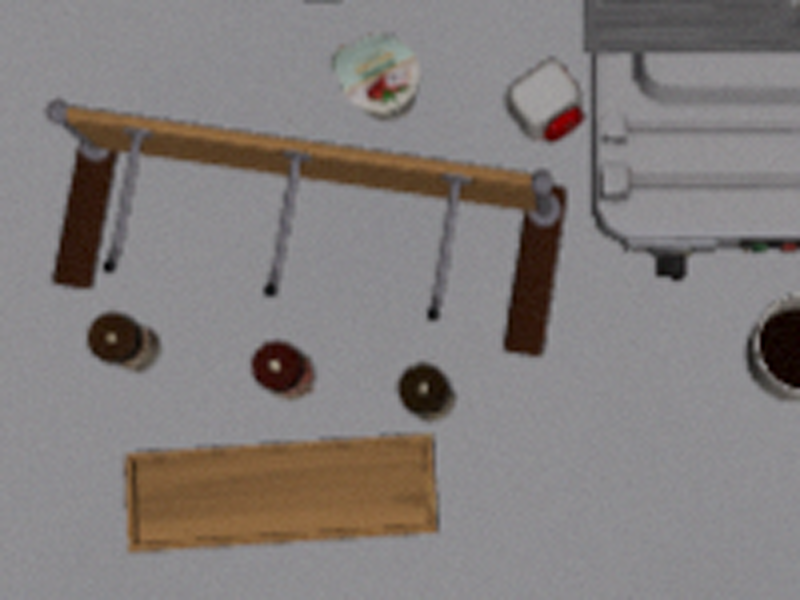

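View pics/c2.png

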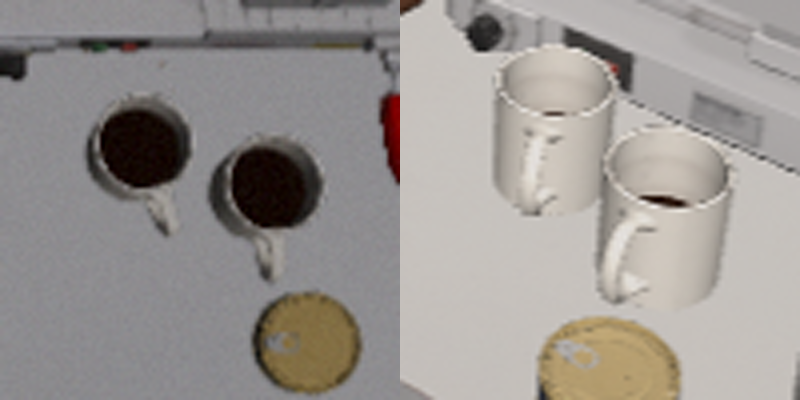

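View pics/c3.png

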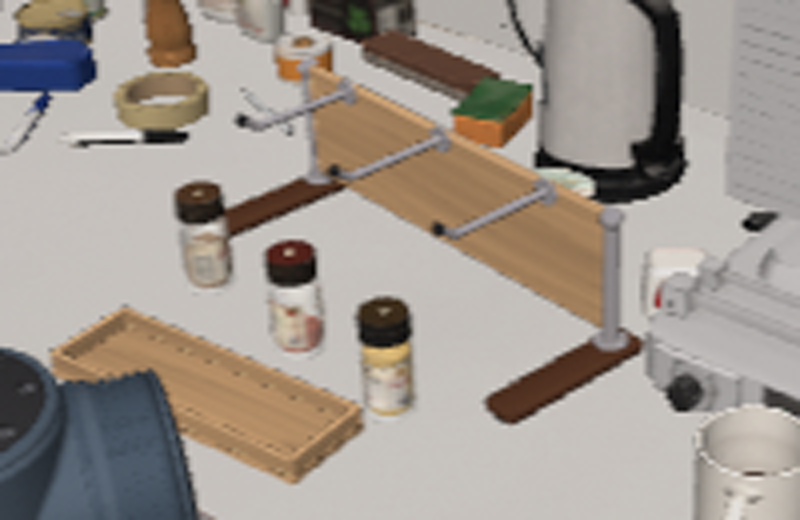

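Zoomed in: the crop c1 gives ball tips at (109,266), (270,290) and (433,314), and jar caps at (115,338), (279,366) and (423,389). Both handles point toward the robot. c2 shows the two mugs, with the tin close in front of the right one.

```bash
cat > geo.py <<'E'
import numpy as np,cv2
def load(n,tag): return dict(np.load(f'pics/{n}_{tag}.npz'))
def ray(s,u,v):
    K=s['intrinsics'];P=s['pose'];d=P[:3,:3]@np.array([(u-K[0,2])/K[0,0],-(v-K[1,2])/K[1,1],-1])
    return P[:3,3],d/np.linalg.norm(d)
def onz(s,u,v,z):
    o,d=ray(s,u,v);return (o+d*(z-o[2])/d[2])
def tri(s1,p1,s2,p2):
    o1,d1=ray(s1,*p1);o2,d2=ray(s2,*p2)
    t=np.linalg.lstsq(np.c_[d1,-d2],o2-o1,rcond=None)[0]
    a=o1+t[0]*d1;b=o2+t[1]*d2;return (a+b)/2,np.linalg.norm(a-b)
def proj(s,p):
    q=s['pose'][:3,:3].T@(np.array(p)-s['pose'][:3,3]);K=s['intrinsics']
    return np.array([K[0,0]*q[0]/-q[2]+K[0,2],K[1,1]*-q[1]/-q[2]+K[1,2]])
E
cat > m1.py <<'E'
from geo import *
np.set_printoptions(precision=4,suppress=True)
T=load('top',0);S=load('scene',0)
c1=lambda x,y:((x-1.5)/4+135,(y-1.5)/4+140)
c3=lambda x,y:((x-1.5)/4+140,(y-1.5)/4+130)
for n,a,b,z in [('ball2',(109,266),(241,121),.149),('ball1',(270,290),(335,172),.149),('ball0',(433,314),(438,230),.149)]:
    p,g=tri(T,c1(*a),S,c3(*b));print(n,p,g,onz(T,*c1(*a),z),onz(S,*c3(*b),z))
for n,a,b in [('jarL',(115,338),(201,190)),('jarM',(279,366),(292,245)),('jarR',(423,389),(384,306))]:
    p,g=tri(T,c1(*a),S,c3(*b));print(n,p,g,onz(T,*c1(*a),.096),onz(S,*c3(*b),.096))
print('prong root (board front)',[onz(T,*c1(*a),.137) for a in [(138,140),(296,162),(455,185)]])
print('tray corners top',[onz(T,*c1(*a),.024)[:2] for a in [(126,455),(433,435),(437,530),(130,549)]])
print('tray corners scene',[onz(S,*c3(*a),.024)[:2] for a in [(126,308),(362,408),(295,465),(52,352)]])
c2t=lambda x,y:((x-1.5)/4+300,(y-1.5)/4+190); c2s=lambda x,y:((x-401.5)/4+290,(y-1.5)/4+220)
for n,rim,h,rs,hs in [('mugL',(144,144),(169,232),(554,80),(528,135)),('mugR',(270,183),(269,280),(668,168),(611,230))]:
    print(n,'rim',onz(T,*c2t(*rim),.093),onz(S,*c2s(*rs),.093),tri(T,c2t(*rim),S,c2s(*rs)),'handle end',onz(T,*c2t(*h),.073))
print('tin',onz(T,*c2t(307,342),.04),'timer',onz(T,*c1(545,100),.05),'slicer front',onz(T,*c1(650,243),.145))
# masks: mug white in top
im=T['color']; hsv=cv2.cvtColor(im,cv2.COLOR_RGB2HSV); print(im[227,335],im[217,323],im[235,350],im[245,340])
E
python3 m1.py
```

```text
ball2 [0.5582 0.4175 0.1454] 0.0004510148598907474 [0.5575 0.4167 0.149 ] [0.5537 0.4117 0.149 ]
ball1 [0.5386 0.2833 0.1456] 0.0019380736687709108 [0.5374 0.2834 0.149 ] [0.5348 0.2779 0.149 ]
ball0 [0.5181 0.1496 0.1455] 0.0006013416409482984 [0.5174 0.1495 0.149 ] [0.5139 0.1453 0.149 ]
jarL [0.5052 0.422  0.0974] 0.0028499796042576633 [0.5043 0.4233 0.096 ] [0.5079 0.4231 0.096 ]
jarM [0.4806 0.2816 0.1026] 0.0020988769849252247 [0.4805 0.2834 0.096 ] [0.4887 0.2893 0.096 ]
jarR [0.4615 0.1606 0.099 ] 0.002189597587960595 [0.461  0.1616 0.096 ] [0.4657 0.1632 0.096 ]
prong root (board front) [array([0.6662, 0.3995, 0.137 ]), array([0.647 , 0.2663, 0.137 ]), array([0.6271, 0.1334, 0.137 ])]
tray corners top [array([0.4096, 0.4285]), array([0.4273, 0.1586]), array([0.3448, 0.1542]), array([0.3279, 0.422 ])]
tray corners scene [array([0.4073, 0.4213]), array([0.4242, 0.1553]), array([0.3406, 0.1457]), array([0.3254, 0.4177])]
mugL rim [ 0.4992 -0.1583  0.093 ] [ 0.4973 -0.1597  0.093 ] (array([ 0.4994, -0.1585,  0.0911]), np.float64(2.9642190746121594e-05)) handle end [ 0.4268 -0.1803  0.073 ]
mugR rim [ 0.4664 -0.2625  0.093 ] [ 0.4621 -0.269   0.093 ] (array([ 0.4678, -0.265 ,  0.0868]), np.float64(0.0028377782636661605)) handle end [ 0.3865 -0.2631  0.073 ]
tin [ 0.3353 -0.3001  0.04  ] timer [0.7216 0.0604 0.05  ] slicer front [ 0.5765 -0.0276  0.145 ]
[20 11  5] [142 139 145] [139 136 140] [94 91 85]
```

```bash
cat > go.py <<'E'
# usage: go.py x y z yaw -> turn first, then tool-axis deltas (tool down)
import sys,numpy as np
from bench import arm
x,y,z,yaw=map(float,sys.argv[1:]);s=arm.get_state();p=s["ee_pos"];y0=s["ee_rot"][2]
t=-((yaw-y0+np.pi)%(2*np.pi)-np.pi);d=np.array([x,y,z])-p;c,n=np.cos(yaw),np.sin(yaw)
print("t",round(s["time_s"],2),"now",np.round(p,4),round(y0,3),"j",np.round(s["joint_positions"],2),"w",round(s["grip_width"],4),"turn",round(t,3),
 "tool d",np.round([c*d[0]+n*d[1],n*d[0]-c*d[1],-d[2]],4))
E
python3 go.py .502 .423 .05 2.995
```

```text
t 0.1 now [0.2132 0.5868 0.1986] 2.793 j [ 1.04  0.53  1.43  0.    1.18 -0.18] w 0.0855 turn -0.202 tool d [-0.3096 -0.1198  0.1486]
```

The rows are not in the units I measure in: shifts go in shares of 62.5 mm and turns go in units of 0.25 rad. I convert before sending: -0.0442 m is -0.7072, -0.0171 m is -0.2736, -0.101 rad is -0.404.

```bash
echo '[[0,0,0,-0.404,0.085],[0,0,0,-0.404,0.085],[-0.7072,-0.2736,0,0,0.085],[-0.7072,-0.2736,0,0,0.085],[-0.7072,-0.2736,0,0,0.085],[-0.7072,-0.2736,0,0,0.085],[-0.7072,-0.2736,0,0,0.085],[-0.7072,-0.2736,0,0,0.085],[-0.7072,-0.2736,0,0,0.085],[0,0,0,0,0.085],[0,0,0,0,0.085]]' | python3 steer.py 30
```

```text
refused: ROWS must be one flat list, 5 numbers to a row, no inner brackets. Nothing was moved.
```

Nothing moved. I misread the format; it is one flat list, 5 numbers to a row, no inner brackets. Resending.

```bash
echo '[0,0,0,-0.404,0.085,0,0,0,-0.404,0.085,-0.7072,-0.2736,0,0,0.085,-0.7072,-0.2736,0,0,0.085,-0.7072,-0.2736,0,0,0.085,-0.7072,-0.2736,0,0,0.085,-0.7072,-0.2736,0,0,0.085,-0.7072,-0.2736,0,0,0.085,-0.7072,-0.2736,0,0,0.085,0,0,0,0,0.085,0,0,0,0,0.085]' | python3 steer.py 30; python3 go.py .502 .423 .05 2.995
```

```text
time_s: 1.48
ee_pos: [0.5014, 0.4234, 0.1989]
ee_rot: [-3.141, -0.002, 2.994]
force: [-1.1, -0.7, 0.1]
grip_width: 0.0852
finger_force: 0.0
t 1.48 now [0.5014 0.4234 0.1989] 2.994 j [ 0.53  0.57  1.35  0.    1.22 -0.89] w 0.0852 turn -0.001 tool d [-0.0006 -0.0003  0.1489]
```

In the tool's units: 0.0372 m is 0.5952.

```bash
echo '[0,0,0.5952,0,0.085,0,0,0.5952,0,0.085,0,0,0.5952,0,0.085,0,0,0.5952,0,0.085,0,0,0,0,0.085,0,0,0,0,0.03,0,0,0,0,0.03,0,0,0,0,0.03,0,0,0,0,0.03,0,0,0,0,0.03]' | python3 steer.py 30;  python3 go.py .371 .368 .09 2.995
```

```text
time_s: 2.72
ee_pos: [0.5036, 0.4247, 0.053]
ee_rot: [3.139, 0.003, 2.995]
force: [-0.7, 0.7, 6.4]
grip_width: 0.0413
finger_force: 30.1
t 2.73 now [0.5036 0.4247 0.053 ] 2.995 j [ 0.53  0.75  1.46  0.    0.93 -0.89] w 0.0413 turn -0.0 tool d [ 0.1229 -0.0754 -0.037 ]
```

```bash
echo '[0,0,-0.32,0,0.03,0.16,0,-0.48,0,0.03,0.48,-0.24,0,0,0.03,0.48,-0.32,0,0,0.03,0.48,-0.32,0,0,0.03,0.3664,-0.3264,0,0,0.03,0,0,0,0,0.03,0,0,0,0,0.03]' | python3 steer.py 30;  python3 go.py .371 .368 .061 2.995; python3 look.py 1 >/dev/null; python3 - <<'E'
import cv2,numpy as np
t=cv2.imread('pics/top_1.png');s=cv2.imread('pics/scene_1.png')
f=lambda im,x0,x1,y0,y1,k:cv2.resize(im[y0:y1,x0:x1],None,fx=k,fy=k,interpolation=cv2.INTER_CUBIC)
cv2.imwrite('pics/c4.png',np.hstack([f(t,130,260,150,290,3),f(s,130,260,130,270,3)]))
E
```

```text
time_s: 3.72
ee_pos: [0.3711, 0.368, 0.1017]
ee_rot: [3.139, 0.003, 2.995]
force: [0.7, -0.1, -0.2]
grip_width: 0.041
finger_force: 30.7
t 3.73 now [0.3711 0.368  0.1017] 2.995 j [ 0.57  0.53  1.78 -0.    0.82 -0.86] w 0.041 turn -0.0 tool d [0.0001 0.     0.0407]
```

View pics/c4.png

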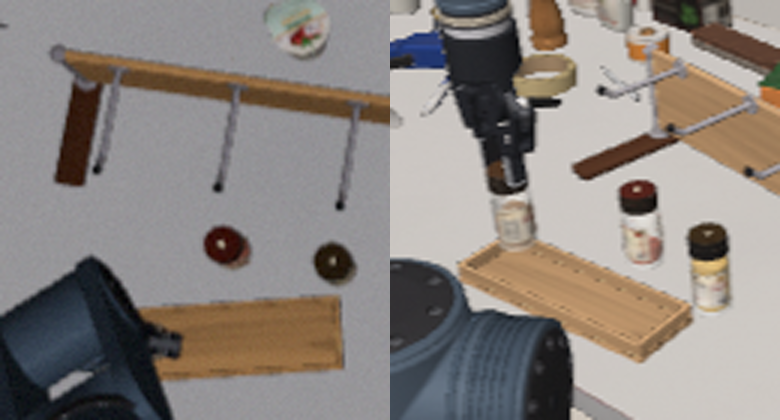

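The jar is held upright above the tray's left end (scene crop, around (515,215)). I'll lower it.

In the tool's units: 0.02 m is 0.32, 0.012 m is 0.192.

```bash
echo '[0,0,0.32,0,0.03,0,0,0.192,0,0.03,0,0,0.096,0,0.03,0,0,0,0,0.03]' | python3 steer.py 30; python3 go.py .483 .288 .16 2.995
```

```text
time_s: 4.32
ee_pos: [0.3695, 0.367, 0.0623]
ee_rot: [-3.141, -0.001, 2.995]
force: [-0.0, 0.4, -0.3]
grip_width: 0.0413
finger_force: 30.7
t 4.33 now [0.3695 0.367  0.0623] 2.995 j [ 0.57  0.6   1.81 -0.    0.73 -0.86] w 0.0413 turn -0.0 tool d [-0.1238 -0.0616 -0.0977]
```

```bash
echo '[0,0,0.048,0,0.03,0,0,0.016,0,0.03,0,0,0,0,0.065,0,0,0,0,0.065,0,0,0,0,0.065,0,0,-0.32,0,0.07,0,0,-0.64,0,0.085,0,0,-0.8,0,0.085,-0.6592,-0.328,0,0,0.085,-0.6592,-0.328,0,0,0.085,-0.6592,-0.328,0,0,0.085,0,0,0,0,0.085,0,0,0,0,0.085]' | python3 steer.py 30; python3 go.py .481 .288 .05 2.995
```

```text
time_s: 5.95
ee_pos: [0.4819, 0.288, 0.1684]
ee_rot: [-3.141, -0.002, 2.994]
force: [-0.3, -0.1, 0.4]
grip_width: 0.0849
finger_force: 0.0
t 5.95 now [0.4819 0.288  0.1684] 2.994 j [ 0.34  0.48  1.63  0.    1.04 -1.08] w 0.0849 turn -0.001 tool d [ 9.000e-04 -1.000e-04  1.184e-01]
```

In the tool's units: 0.0388 m is 0.6208, -0.03 m is -0.48.

```bash
echo '[0.008,0,0.6208,0,0.085,0,0,0.6208,0,0.085,0,0,0.6208,0,0.085,0,0,0,0,0.085,0,0,0,0,0.03,0,0,0,0,0.03,0,0,0,0,0.03,0,0,0,0,0.03,0,0,0,0,0.03,0,0,-0.32,0,0.03,0,0,-0.48,0,0.03,0,0,0,0,0.03]' | python3 steer.py 30; python3 go.py .376 .288 .061 2.995
```

```text
time_s: 7.45
ee_pos: [0.4842, 0.2889, 0.1048]
ee_rot: [3.139, 0.005, 2.995]
force: [1.0, -0.1, -0.9]
grip_width: 0.0415
finger_force: 30.8
t 7.45 now [0.4842 0.2889 0.1048] 2.995 j [ 0.34  0.57  1.68  0.    0.88 -1.08] w 0.0415 turn -0.0 tool d [ 0.1069 -0.0167  0.0438]
```

```bash
echo '[0.5696,-0.0896,0,0,0.03,0.5696,-0.0896,0,0,0.03,0.5696,-0.0896,0,0,0.03,0,0,0,0,0.03,0,0,0.4,0,0.03,0,0,0.24,0,0.03,0,0,0.048,0,0.03,0,0,0.032,0,0.03,0,0,0,0,0.065,0,0,0,0,0.065,0,0,0,0,0.065,0,0,-0.32,0,0.07,0,0,-0.64,0,0.085,0,0,-0.8,0,0.085,0,0,0,0,0.085]' | python3 steer.py 30; python3 go.py .461 .161 .052 2.995
```

```text
time_s: 9.32
ee_pos: [0.3769, 0.2886, 0.1704]
ee_rot: [3.137, 0.007, 2.995]
force: [0.3, -0.5, -0.3]
grip_width: 0.0849
finger_force: 0.0
t 9.32 now [0.3769 0.2886 0.1704] 2.995 j [ 0.42  0.37  1.84  0.    0.93 -1.01] w 0.0849 turn 0.0 tool d [-0.1018 -0.1139  0.1184]
```

In the tool's units: -0.038 m is -0.608, -0.0339 m is -0.5424.

```bash
echo '[-0.5424,-0.608,0,0,0.085,-0.5424,-0.608,0,0,0.085,-0.5424,-0.608,0,0,0.085,0,0,0,0,0.085,0,0,0.6288,0,0.085,0,0,0.6288,0,0.085,0,0,0.6288,0,0.085,0,0,0,0,0.085,0,0,0,0,0.03,0,0,0,0,0.03,0,0,0,0,0.03,0,0,0,0,0.03,0,0,0,0,0.03,0,0,-0.32,0,0.03,0,0,-0.48,0,0.03,0,0,0,0,0.03]' | python3 steer.py 30; python3 go.py .381 .208 .061 2.995
```

```text
time_s: 11.32
ee_pos: [0.4598, 0.1598, 0.1015]
ee_rot: [3.14, 0.005, 2.995]
force: [0.8, 0.1, -0.8]
grip_width: 0.0415
finger_force: 31.0
t 11.32 now [0.4598 0.1598 0.1015] 2.995 j [ 0.1   0.5   1.87 -0.    0.76 -1.32] w 0.0415 turn -0.0 tool d [0.085  0.0362 0.0405]
```

```bash
echo '[0.68,0.2896,0,0,0.03,0.68,0.2896,0,0,0.03,0,0,0,0,0.03,0,0,0.4,0,0.03,0,0,0.192,0,0.03,0,0,0.048,0,0.03,0,0,0.032,0,0.03,0,0,0,0,0.065,0,0,0,0,0.065,0,0,0,0,0.065,0,0,-0.32,0,0.07,0,0,-0.64,0,0.07,0,0,-0.8,0,0.07,0,0,-0.48,0,0.07,0,0,0,0,0.07]' | python3 steer.py 30; python3 go.py .40 -.10 .25 .29
```

```text
time_s: 13.2
ee_pos: [0.381, 0.2083, 0.1998]
ee_rot: [3.139, 0.006, 2.995]
force: [-0.6, -0.4, -0.0]
grip_width: 0.0698
finger_force: 0.0
t 13.2 now [0.381  0.2083 0.1998] 2.995 j [ 0.24  0.27  1.89  0.    0.97 -1.18] w 0.0698 turn 2.705 tool d [-0.07    0.3009 -0.0502]
```

In the tool's units: -0.02 m is -0.32, 0.18 rad is 0.72.

```bash
echo '[0,0,-0.32,0.72,0.06,0,0,-0.32,0.72,0.06,0,0,0,0.72,0.06,0,0,0,0.72,0.06,0,0,0,0.72,0.06,0,0,0,0.72,0.06,0,0,0,0.72,0.06,0,0,0,0.72,0.06,0,0,0,0.72,0.06,0,0,0,0.72,0.06,0,0,0,0.72,0.06,0,0,0,0.72,0.06,0,0,0,0.72,0.06,0,0,0,0.72,0.06,0,0,0,0.74,0.06,0,0,0,0,0.06]' | python3 steer.py; python3 look.py 2 >/dev/null; python3 - <<'E'
import cv2,numpy as np
t=cv2.imread('pics/top_2.png');s=cv2.imread('pics/scene_2.png')
f=lambda im,x0,x1,y0,y1,k:cv2.resize(im[y0:y1,x0:x1],None,fx=k,fy=k,interpolation=cv2.INTER_CUBIC)
cv2.imwrite('pics/c5.png',np.vstack([np.hstack([f(t,300,400,200,270,4),f(s,290,390,220,290,4)]),np.hstack([f(t,150,280,210,290,3),f(s,130,260,180,260,3)])[:, :780].copy().repeat(1,0) if 0 else cv2.copyMakeBorder(np.hstack([f(t,150,280,210,290,3),f(s,130,260,180,260,3)]),0,0,0,20,0)]))
E
python3 go.py .40 -.10 .25 .29
```

```text
time_s: 15.2
ee_pos: [0.3784, 0.2076, 0.2361]
ee_rot: [-3.141, 0.003, 0.292]
force: [0.2, -0.1, 0.2]
grip_width: 0.0602
finger_force: 0.0
t 15.3 now [0.3787 0.2077 0.2366] 0.293 j [ 0.24  0.21  1.84 -0.    1.09  1.52] w 0.0598 turn 0.003 tool d [-0.0676  0.3009 -0.0134]
```

View pics/c5.png

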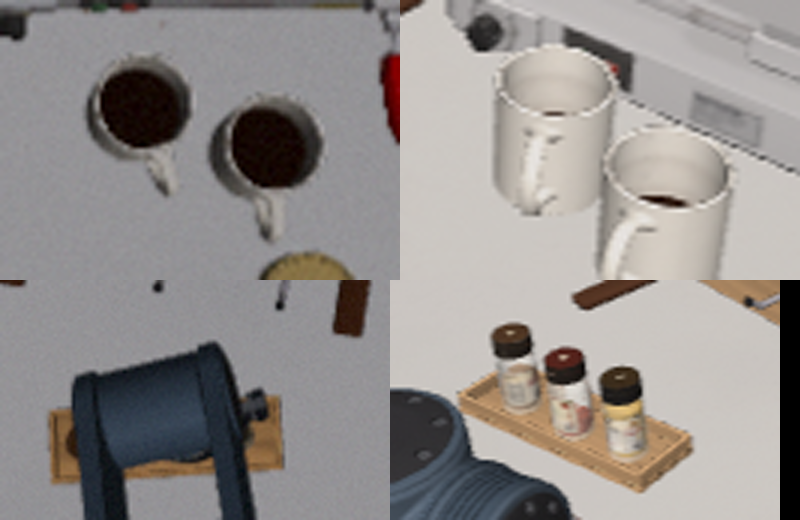

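The jars stand upright in the tray and the mugs have not moved. I'll refine the handle directions with a warm-white mask.

```bash
cat > mug.py <<'E'
import sys
from geo import *
np.set_printoptions(precision=4,suppress=True)
T=load('top',sys.argv[1]);S=load('scene',sys.argv[1])
for cx,cy in np.array(sys.argv[2:],float).reshape(-1,2):
    im=cv2.GaussianBlur(T['color'],(3,3),0).astype(int);m=((im[...,0]-im[...,2])>=4)
    x0,y0=int(cx-28),int(cy-28);sub=m[y0:y0+62,x0:x0+56].astype(np.uint8)
    n,l,st,ce=cv2.connectedComponentsWithStats(sub,connectivity=4);k=l[int(cy)-y0,int(cx)-x0] or 1+np.argmax(st[1:,4])
    v,u=np.nonzero(l==k);u=u+x0;v=v+y0;print('pix box',u.min(),u.max(),v.min(),v.max(),len(u))
    c=onz(T,cx,cy,.093)[:2]
    P=np.array([onz(T,a,b,.079)[:2] for a,b in zip(u,v)])-c;r=np.hypot(*P.T)
    far=(r>.055)&(r<.09);a=P[far].mean(0);print('axis',c,'far n',far.sum(),'maxr',r[far].max() if far.any() else 0,'handle dir',np.arctan2(a[1],a[0]))
    print(np.array2string(sub*(l==k)).replace(' ','').replace('0','.') if 0 else '')
E
python3 mug.py 2 335.6 225.6 367.1 235.4
python3 - <<'E'
import sys;sys.path.insert(0,'.')
from geo import *
S=load('scene',0);T=load('top',0)
c2t=lambda x,y:((x-1.5)/4+300,(y-1.5)/4+190); c2s=lambda x,y:((x-401.5)/4+290,(y-1.5)/4+220)
print(onz(S,*c2s(530,140),.08),onz(S,*c2s(613,232),.08),tri(T,c2t(166,226),S,c2s(530,140)))
E
```

```text
pix box 322 347 213 248 602
axis [ 0.4993 -0.1582] far n 40 maxr 0.07831596493165732 handle dir -2.836100852549289

pix box 353 380 223 260 638
axis [ 0.4663 -0.2625] far n 46 maxr 0.08129834780878765 handle dir -3.1180519112323175

[ 0.44551079 -0.17381403  0.08      ] [ 0.40056974 -0.26490057  0.08      ] (array([ 0.43246534, -0.17800373,  0.09025303]), np.float64(0.006115473580705842))
```

```bash
python3 go.py .4241 -.1825 .18 .306
```

```text
t 15.3 now [0.3787 0.2077 0.2366] 0.293 j [ 0.24  0.21  1.84 -0.    1.09  1.52] w 0.0598 turn -0.013 tool d [-0.0743  0.3857  0.0566]
```

```bash
echo '[0,0,0,-0.052,0.05,-0.1696,0.8816,0.096,0,0.05,-0.1696,0.8816,0.16,0,0.05,-0.1696,0.8816,0.16,0,0.05,-0.1696,0.8816,0.16,0,0.05,-0.1696,0.8816,0.16,0,0.05,-0.1696,0.8816,0.16,0,0.05,-0.1696,0.8816,0,0,0.05,0,0,0,0,0.05,0,0,0,0,0.05]' | python3 steer.py 100;  python3 go.py .4241 -.1825 .04 .306; python3 look.py 3 >/dev/null; python3 - <<'E'
import cv2,numpy as np
t=cv2.imread('pics/top_3.png');s=cv2.imread('pics/scene_3.png')
f=lambda im,x0,x1,y0,y1,k:cv2.resize(im[y0:y1,x0:x1],None,fx=k,fy=k,interpolation=cv2.INTER_CUBIC)
cv2.imwrite('pics/c6.png',np.hstack([f(t,300,400,180,290,4),f(s,290,390,190,300,4)]))
E
```

```text
time_s: 16.55
ee_pos: [0.4228, -0.1818, 0.1811]
ee_rot: [-3.14, 0.001, 0.303]
force: [-0.1, 0.7, 0.2]
grip_width: 0.0499
finger_force: 0.0
t 16.55 now [ 0.4228 -0.1818  0.1811] 0.303 j [-0.65  0.34  1.85  0.    0.96  0.62] w 0.0499 turn -0.003 tool d [0.001  0.001  0.1411]
```

View pics/c6.png

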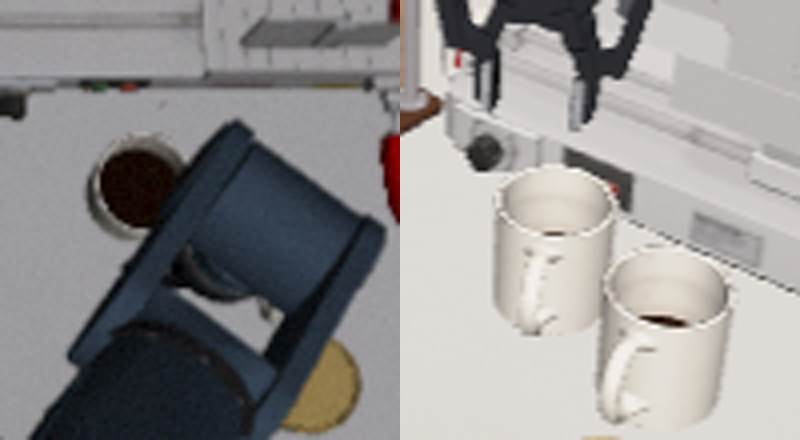

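The mugs are unmoved, with the left mug's handle around (533,280) in the scene crop below the open fingers. I'll descend and grip.

In the tool's units: 0.035 m is 0.56, 0.001 m is 0.016.

```bash
echo '[0.016,0.016,0.56,0,0.05,0,0,0.56,0,0.05,0,0,0.56,0,0.05,0,0,0.56,0,0.05,0,0,0,0,0.05,0,0,0,0,0.05]' | python3 steer.py 100;  python3 go.py .4241 -.1825 .04 .306; python3 look.py 4 >/dev/null; python3 - <<'E'
import cv2,numpy as np
t=cv2.imread('pics/top_4.png');s=cv2.imread('pics/scene_4.png')
f=lambda im,x0,x1,y0,y1,k:cv2.resize(im[y0:y1,x0:x1],None,fx=k,fy=k,interpolation=cv2.INTER_CUBIC)
cv2.imwrite('pics/c7.png',f(s,280,400,190,300,5))
E
```

```text
time_s: 17.4
ee_pos: [0.4253, -0.1826, 0.0423]
ee_rot: [3.141, -0.001, 0.304]
force: [-0.4, -0.1, -0.1]
grip_width: 0.05
finger_force: 0.0
t 17.4 now [ 0.4253 -0.1826  0.0423] 0.304 j [-0.65  0.6   1.97  0.    0.58  0.62] w 0.05 turn -0.002 tool d [-0.0011 -0.0005  0.0023]
```

View pics/c7.png

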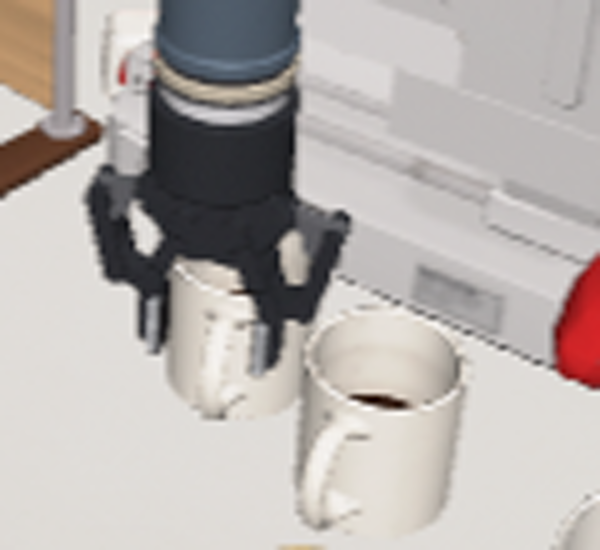

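The fingers straddle the handle (gripper tips around (150,345) and (262,365), handle at (212,360)). I'll close.

```bash
echo '[-0.016,0,0.048,0,0.05,0,0,0,0,0.0,0,0,0,0,0.0,0,0,0,0,0.0,0,0,0,0,0.0,0,0,0,0,0.0,0,0,0,0,0.0]' | python3 steer.py 100;  python3 go.py .4241 -.1825 .04 .306
```

```text
time_s: 18.38
ee_pos: [0.4238, -0.1838, 0.0388]
ee_rot: [3.141, -0.0, 0.303]
force: [-1.9, -1.0, 5.3]
grip_width: 0.0058
finger_force: 92.8
t 18.38 now [ 0.4238 -0.1838  0.0388] 0.303 j [-0.65  0.6   1.97 -0.    0.57  0.62] w 0.0058 turn -0.003 tool d [ 0.0006 -0.0011 -0.0012]
```

In the tool's units: -0.03 m is -0.48, -0.02 m is -0.32.

```bash
echo '[0,0,-0.16,0,0.0,0,0,-0.32,0,0,0,0,-0.48,0,0.0,0,0,-0.48,0,0.0,0,0,-0.48,0,0.0,0,0,-0.48,0,0.0,0,0,0,0,0.0,0,0,0,0,0.0]' | python3 steer.py 100;  python3 go.py .4241 -.1825 .04 .306; python3 look.py 5 >/dev/null; python3 - <<'E'
import cv2,numpy as np
t=cv2.imread('pics/top_5.png');s=cv2.imread('pics/scene_5.png')
f=lambda im,x0,x1,y0,y1,k:cv2.resize(im[y0:y1,x0:x1],None,fx=k,fy=k,interpolation=cv2.INTER_CUBIC)
cv2.imwrite('pics/c8.png',f(s,280,400,160,290,4))
E
```

```text
time_s: 19.38
ee_pos: [0.4227, -0.1825, 0.1874]
ee_rot: [-3.139, 0.002, 0.303]
force: [-0.0, 0.9, -3.0]
grip_width: 0.0027
finger_force: 101.9
t 19.38 now [ 0.4227 -0.1825  0.1874] 0.303 j [-0.65  0.33  1.84 -0.    0.97  0.62] w 0.0027 turn -0.003 tool d [0.0013 0.0004 0.1474]
```

View pics/c8.png

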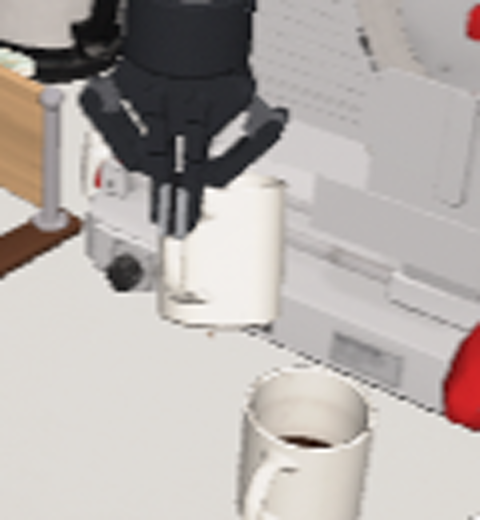

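The left mug is lifted (c8 around (220,250)) but has drooped with the cup down. That is the direction it will swing anyway. I'll grip harder, turn, carry it to in front of hook 2, and measure the droop there.

The rows are not in the units I measure in: shifts go in shares of 62.5 mm and turns go in units of 0.25 rad. I convert before sending: -0.02 m is -0.32, -0.01 m is -0.16, -0.11 rad is -0.44.

```bash
echo '[0,0,-0.32,-0.4,0,0,0,-0.32,-0.44,0,0,0,-0.32,-0.44,0,0,0,-0.16,-0.44,0,0,0,0,-0.44,0,0,0,0,-0.44,0,0,0,0,-0.44,0,0,0,0,-0.44,0,0,0,0,-0.44,0,0,0,0,-0.4,0,0,0,0,-0.168,0,0,0,0,0,0]' | python3 steer.py 120;  python3 go.py .489 .4085 .25 1.425
```

```text
time_s: 20.98
ee_pos: [0.4232, -0.183, 0.2571]
ee_rot: [-3.139, -0.001, 1.424]
force: [-0.1, -0.2, -2.9]
grip_width: 0.0023
finger_force: 108.4
t 20.98 now [ 0.4232 -0.183   0.2571] 1.424 j [-0.65  0.23  1.75 -0.    1.16 -0.5 ] w 0.0023 turn -0.001 tool d [ 0.5948 -0.0209  0.0071]
```

```bash
echo '[0.24,0,0,0,0,0.48,0,0,0,0,0.64,-0.024,0,0,0,0.64,-0.024,0,0,0,0.64,-0.024,0,0,0,0.64,-0.024,0,0,0,0.64,-0.024,0,0,0,0.64,-0.024,0,0,0,0.64,-0.024,0,0,0,0.64,-0.024,0,0,0,0.64,-0.024,0,0,0,0.64,-0.024,0,0,0,0.64,-0.024,0,0,0,0.64,-0.024,0,0,0,0.48,-0.0464,0,0,0,0.4,0,0,0,0,0.224,0,0,0,0,0,0,0,0,0]' | python3 steer.py 120;  python3 go.py .489 .4085 .25 1.425;python3 look.py 6 >/dev/null; python3 - <<'E'
import cv2,numpy as np
t=cv2.imread('pics/top_6.png');s=cv2.imread('pics/scene_6.png')
f=lambda im,x0,x1,y0,y1,k:cv2.resize(im[y0:y1,x0:x1],None,fx=k,fy=k,interpolation=cv2.INTER_CUBIC)
cv2.imwrite('pics/c9.png',np.hstack([f(t,80,210,140,290,3),f(s,110,240,80,230,3)]))
E
```

```text
time_s: 23.22
ee_pos: [0.4888, 0.408, 0.2578]
ee_rot: [-3.14, 0.001, 1.426]
force: [-0.4, -0.4, -2.6]
grip_width: 0.0023
finger_force: 109.2
t 23.23 now [0.4888 0.408  0.2578] 1.426 j [0.52 0.49 1.33 0.   1.32 0.67] w 0.0023 turn 0.001 tool d [0.0005 0.0002 0.0078]
```

View pics/c9.png

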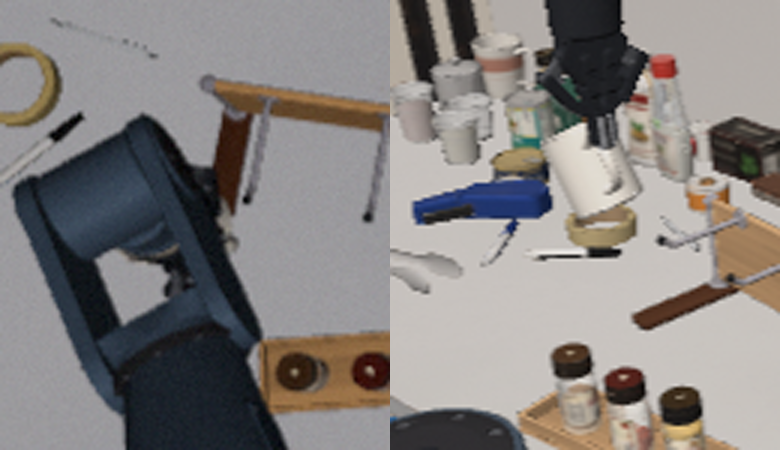

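c9 shows the mug held by its handle with the cup leaning left (wall (547,150) to (580,225)), and the jars still standing. I'll compute the droop by rays onto the rack's y–z plane.

```bash
cat > droop.py <<'E'
from geo import *
np.set_printoptions(precision=4,suppress=True)
S=load('scene',6);X=np.array([.989,-.145,0]);Y=np.array([.145,.989,0]);g=np.array([.4888,.408,.2578+.019])
for n,p,off in [('wall top',(547,150),-.025),('wall bot',(580,225),-.025),('rim right?',(598,128),0),('bottom right',(636,190),-.0),('finger tips',(605,155),-.01)]:
    u,v=(p[0]-390-1)/3+110,(p[1]-1)/3+80
    o,d=ray(S,u,v);q=o+d*((g-o)@X+off)/(d@X);print(n,(u,v),'rel grip y,z',(q-g)@Y,(q-g)[2])
print(proj(S,g),proj(S,g-[0,0,.019]))
E
python3 droop.py
```

```text
wall top (162.0, 129.66666666666666) rel grip y,z 0.08147611399993153 -0.008127360884599255
wall bot (173.0, 154.66666666666669) rel grip y,z 0.03443041317296667 -0.08445023148551406
rim right? (179.0, 122.33333333333334) rel grip y,z 0.005878583940672562 0.03152143846585248
bottom right (191.66666666666669, 143.0) rel grip y,z -0.05450836530261654 -0.02152346102831465
finger tips (181.33333333333331, 131.33333333333334) rel grip y,z -0.01804913236833953 0.010588561048681389
[181.3832 132.0118] [182.2013 137.4428]
```

```bash
python3 - <<'E'
import cv2,numpy as np
s=cv2.imread('pics/scene_6.png');s5=cv2.imread('pics/scene_5.png')
f=lambda im,x0,x1,y0,y1,k:cv2.resize(im[y0:y1,x0:x1],None,fx=k,fy=k,interpolation=cv2.INTER_CUBIC)
cv2.imwrite('pics/c10.png',np.hstack([f(s,154,204,100,172,8),f(s5,308,358,180,252,8)]))
E
```

```text
(no output)
```

View pics/c10.png

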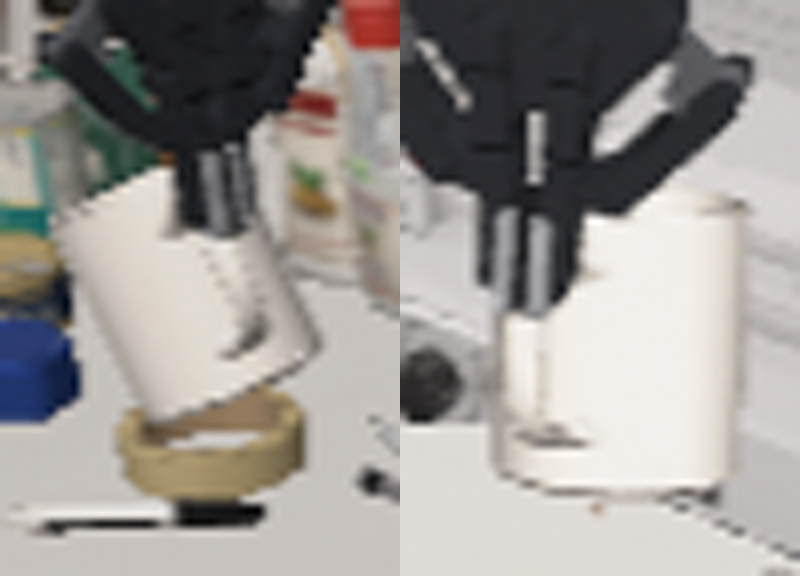

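c10 left: mug leaning, left wall (60,225)–(165,420), bar from the fingers (215,235) down to (240,340). I'll check against projected key points.

```bash
cat > chk.py <<'E'
import sys
from geo import *
np.set_printoptions(precision=0,suppress=True)
S=load('scene',6);g0=np.array([.4888,.408,.2578+.019])
def run(phi,gy,gz,psi=-.146):
    X=np.array([np.cos(psi),np.sin(psi),0]);Y=np.array([-np.sin(psi),np.cos(psi),0]);Z=np.array([0,0,1.])
    c,s=np.cos(phi),np.sin(phi)
    def W(x,y,z): y-=gy;z-=gz;return g0+X*x+Y*(c*y+s*z)+Z*(-s*y+c*z)
    px=lambda p:(proj(S,W(*p))-[154,100])*8+4
    a=np.linspace(0,2*np.pi,60)
    for n,z in (('bottom',0),('rim',93e-3)):
        q=np.array([px((.042*np.cos(t),.019+.042*np.sin(t),z)) for t in a]);i,j,k=q[:,0].argmin(),q[:,0].argmax(),q[:,1].argmax()
        print(n,'left',q[i],'right',q[j],'low',q[k])
    print('bar bottom',px((0,-.056,.032)),'bar top',px((0,-.056,.073)),'bar foot at cup',px((0,-.025,.03)))
for a in [(.5,-.058,.058),(.0,-.058,.058),(.5,-.05,.07)]: print(a);run(*a)
E
python3 chk.py
```

```text
(0.5, -0.058, 0.058)
bottom left [108. 461.] right [294. 393.] low [108. 461.]
rim left [ 20. 252.] right [210. 186.] low [ 25. 253.]
bar bottom [246. 322.] bar top [207. 226.] bar foot at cup [216. 341.]
(0.0, -0.058, 0.058)
bottom left [ 44. 349.] right [243. 327.] low [122. 378.]
rim left [  6. 141.] right [212. 121.] low [ 85. 167.]
bar bottom [229. 318.] bar top [215. 224.] bar foot at cup [189. 301.]
(0.5, -0.05, 0.07)
bottom left [126. 484.] right [313. 416.] low [126. 485.]
rim left [ 39. 275.] right [229. 209.] low [ 41. 277.]
bar bottom [265. 346.] bar top [226. 250.] bar foot at cup [235. 365.]
```

```bash
python3 - <<'E'
exec(open('chk.py').read().split('for a in [(.5')[0])
for a in [(.5,-.058,.058,-.45),(.55,-.056,.060,-.6)]: print(a);run(*a)
E
```

```text
(0.5, -0.058, 0.058, -0.45)
bottom left [130. 440.] right [324. 398.] low [135. 441.]
rim left [ 74. 225.] right [270. 185.] low [ 89. 229.]
bar bottom [238. 324.] bar top [213. 224.] bar foot at cup [227. 338.]
(0.55, -0.056, 0.06, -0.6)
bottom left [145. 444.] right [342. 414.] low [167. 447.]
rim left [105. 226.] right [303. 202.] low [151. 236.]
bar bottom [236. 328.] bar top [217. 228.] bar foot at cup [234. 345.]
```

```bash
cat > fit.py <<'E'
from geo import *
from scipy.optimize import least_squares
np.set_printoptions(precision=3,suppress=True)
def setup(tag,off,k,g0):
    S=load('scene',tag)
    def pts(phi,psi,gy,gz):
        X=np.array([np.cos(psi),np.sin(psi),0]);Y=np.array([-np.sin(psi),np.cos(psi),0]);Z=np.array([0,0,1.]);c,s=np.cos(phi),np.sin(phi)
        def px(x,y,z): y-=gy;z-=gz;return (proj(S,g0+X*x+Y*(c*y+s*z)+Z*(-s*y+c*z))-off)*k+k/2
        a=np.linspace(0,2*np.pi,181);B=np.array([px(.042*np.cos(t),.019+.042*np.sin(t),0) for t in a]);R=np.array([px(.042*np.cos(t),.019+.042*np.sin(t),.093) for t in a])
        n=px(0,.019,.093)-px(0,.019,0);n=np.array([-n[1],n[0]])  # image normal to the cup axis
        i,j=(B@n).argmin(),(B@n).argmax();i2,j2=(R@n).argmin(),(R@n).argmax()
        L,Rr=sorted([(B[i],R[i2]),(B[j],R[j2])],key=lambda q:q[0][0])
        return np.array([L[1],L[0],Rr[0],px(0,-.056,.032)])
    return pts
if __name__=='__main__':
    f=setup(6,np.array([154,100]),8,np.array([.4888,.408,.2768]))
    obs=np.array([(60,225),(165,420),(320,345),(245,340)])
    for fixed in (False,True):
        r=least_squares(lambda q:(f(q[0],q[1],*((-.056,q[2]) if fixed else q[2:]))-obs).ravel(),[.5,-.2,.058] if fixed else [.5,-.2,-.056,.058],diff_step=1e-3)
        print(r.x,np.sqrt(r.cost*2/8));print(r.fun.reshape(-1,2))
E
python3 fit.py
```

```text
[ 0.39  -0.344 -0.029  0.058] 21.032955594157816
[[  6.887 -18.426]
 [-35.718   6.364]
 [  5.542  34.948]
 [ 15.304 -18.697]]
[ 0.379 -0.455  0.06 ] 22.456707510913674
[[ 11.896 -20.369]
 [-41.284   2.285]
 [ -1.528  39.942]
 [ -6.306 -11.443]]
```

```bash
cat > fit2.py <<'E'
from geo import *
from scipy.optimize import least_squares
from scipy.spatial.transform import Rotation as Ro
np.set_printoptions(precision=3,suppress=True)
def model(S,off,k,g0,psi):
    def pts(q):
        R0=Ro.from_euler('z',psi).as_matrix()@Ro.from_euler('ZYX',[q[0],q[1],-q[2]]).as_matrix() # yaw, tilt about y, droop
        px=lambda x,y,z:(proj(S,g0+R0@np.array([x,y-q[3],z-q[4]]))-off)*k+k/2
        a=np.linspace(0,2*np.pi,181);C=lambda z:np.array([px(.042*np.cos(t),.019+.042*np.sin(t),z) for t in a])
        B,R=C(0),C(.093);n=px(0,.019,.093)-px(0,.019,0);n=np.array([-n[1],n[0]])
        e=sorted([(B[(B@n).argmin()],R[(R@n).argmin()]),(B[(B@n).argmax()],R[(R@n).argmax()])],key=lambda w:w[0][0])
        return np.array([e[0][1],e[0][0],e[1][0],e[1][1],px(0,-.056,.032)])
    return pts
def fit(tag,off,k,g0,psi,obs):
    f=model(load('scene',tag),np.array(off),k,np.array(g0),psi);o=np.array([p or (0,0) for p in obs],float);w=np.array([p is not None for p in obs])
    prior=np.array([0,0,.4,-.057,.058]);sg=np.array([.3,.3,.5,.006,.01])
    r=least_squares(lambda q:np.r_[((f(q)-o)[w]/8).ravel(),(q-prior)/sg],prior,x_scale=sg,diff_step=1e-3)
    print(tag,'yaw,tilt,droop,gy,gz',r.x);print((f(r.x)-o)[w].round())
if __name__=='__main__':
    fit(6,(154,100),8,(.4888,.408,.2768),-.146,[(60,225),(165,420),(320,345),None,(245,343)])
    fit(5,(308,180),8,(.4227,-.1825,.2064),-1.268,[None,(95,475),(325,490),(347,205),(122,445)])
E
python3 fit2.py
```

```text
6 yaw,tilt,droop,gy,gz [-0.218 -0.223  0.258 -0.06   0.066]
[[ -3.  -2.]
 [-12.   2.]
 [ 12.   1.]
 [ 11.  -7.]]
5 yaw,tilt,droop,gy,gz [-0.135 -0.174  0.32  -0.058  0.067]
[[-10.   0.]
 [ 11.  -6.]
 [ -2.   8.]
 [ -1.  -4.]]
```

```bash
cat > win.py <<'E'
import numpy as np,sys
from scipy.spatial.transform import Rotation as Ro
yaw,tilt,droop,gy,gz=map(float,sys.argv[1:6]);extra=float(sys.argv[6]) if len(sys.argv)>6 else 0
R=Ro.from_euler('z',extra).as_matrix()@Ro.from_euler('ZYX',[yaw,tilt,-droop]).as_matrix()  # in rack axes
loop=R@np.array([0,-.037-gy,.053-gz]);print('loop rel grip (rack axes)',loop.round(4))
# free window seen along rack x: test points in y,z
# handle bars as boxes sampled as slices in mug x; window = points free in all slices where prong line passes
ys=np.arange(-.03,.031,.001);zs=np.arange(-.03,.031,.001);d=R.T@np.array([1,0,0])
ok=np.ones((len(zs),len(ys)),bool)
for i,z in enumerate(zs):
    for j,y in enumerate(ys):
        p=R.T@(loop+[0,y,z]-0*loop) ; p=p+np.array([0,gy,gz])
        for hx in np.linspace(-.014,.014,15):
            q=p+d*(hx-p[0])/d[0]
            hw=.006
            if abs(hx)>.006:   # only wide near the cup
                bad=q[1]>-.023-.0 
            else: bad=not(-.051<q[1]<-.023 and .036<q[2]<.070)
            if bad: ok[i,j]=False
zi,yi=np.nonzero(ok);print('free y',ys[yi].min(),ys[yi].max(),'z',zs[zi].min(),zs[zi].max(),'centroid',ys[yi].mean(),zs[zi].mean())
# best slot: vertical strip of +-5.5 mm, height 21.5 mm
best=None
import cv2
D=cv2.erode(ok.astype(np.uint8),np.ones((22,11)),borderValue=0);print('strip fits',D.sum());
if D.sum():
    a,b=np.nonzero(D);print('strip centre y,z',ys[b].mean(),zs[a].mean(),'range y',ys[b].min(),ys[b].max(),'z',zs[a].min(),zs[a].max())
E
python3 win.py -.18 -.2 .29 -.059 .066; python3 win.py -.18 -.2 .29 -.059 .066 .18
```

```text
loop rel grip (rack axes) [ 0.0068  0.0164 -0.0184]
free y -0.015999999999999986 0.015000000000000041 z -0.016999999999999987 0.018000000000000044 centroid -0.0008694444444444175 0.00030416666666669545
strip fits 56
strip centre y,z -0.0008571428571428301 0.0007857142857143142 range y -0.004999999999999977 0.0030000000000000304 z -0.003999999999999976 0.005000000000000032
loop rel grip (rack axes) [ 0.0037  0.0174 -0.0184]
free y -0.016999999999999987 0.017000000000000043 z -0.017999999999999988 0.018000000000000044 centroid -0.00021848739495795567 5.522208883556172e-05
strip fits 90
strip centre y,z -0.00012222222222219457 0.0005222222222222504 range y -0.005999999999999978 0.006000000000000033 z -0.003999999999999976 0.005000000000000032
```

In the tool's units: 0.03 m is 0.48, 0.02 m is 0.32, -0.09 rad is -0.36.

```bash
echo '[0,0,0,-0.36,0,0,0,0,-0.36,0,0,0,0.32,0,0,0,0,0.48,0,0,0,0,0.48,0,0,0,0,0.32,0,0,0,0,0.16,0,0,0,0,0,0,0,0,0,0,0,0]' | python3 steer.py 120;  python3 go.py .4941 .404 .1415 1.605; python3 look.py 7 >/dev/null; python3 - <<'E'
import cv2,numpy as np
s=cv2.imread('pics/scene_7.png')
f=lambda im,x0,x1,y0,y1,k:cv2.resize(im[y0:y1,x0:x1],None,fx=k,fy=k,interpolation=cv2.INTER_CUBIC)
cv2.imwrite('pics/c11.png',f(s,154,254,130,205,8))
E
```

```text
time_s: 24.45
ee_pos: [0.4904, 0.4075, 0.1496]
ee_rot: [3.14, -0.001, 1.604]
force: [-0.5, 0.5, -1.9]
grip_width: 0.0024
finger_force: 108.6
t 24.45 now [0.4904 0.4075 0.1496] 1.604 j [ 0.52  0.6   1.45 -0.    1.09  0.48] w 0.0024 turn -0.001 tool d [-0.0037  0.0036  0.0081]
```

View pics/c11.png

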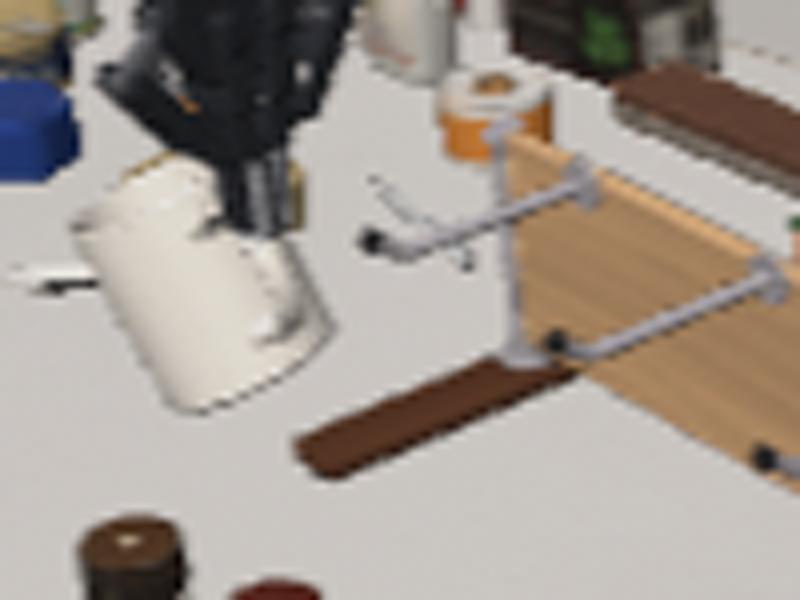

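c11: mug rim-left (72,232), bottom-left (185,412), bottom-right (333,325), bar foot about (295,325), and hook 2's ball at (373,242). I'll refit.

```bash
python3 - <<'E'
import sys;sys.path.insert(0,'.')
from fit2 import *
fit(7,(154,130),8,(.4904,.4075,.1686),.033,[(74,235),(183,410),(333,326),None,(295,325)])
S=load('scene',7)
for z in (.149,.1455):print(onz(S,154+372.5/8-.5+.06,130+241.5/8-.5+.06,z))
E
```

```text
7 yaw,tilt,droop,gy,gz [-0.187 -0.237  0.302 -0.058  0.064]
[[-3. -0.]
 [-7.  3.]
 [ 9. -1.]
 [ 2. -3.]]
[0.555 0.412 0.149]
[0.56  0.417 0.146]
```

```bash
echo '[-0.0752,0.048,0.136,0,0,0,0,0,0,0,0,0,0,0,0,-0.0288,0.1568,0,0,0,-0.0288,0.1568,0,0,0,-0.0288,0.1568,0,0,0,-0.0288,0.1568,0,0,0,-0.0144,0.0784,0,0,0,0,0,0,0,0]' | python3 steer.py 120;  python3 go.py .5965 .3877 .141 1.605; echo '[-0.0144,0.0784,0,0,0,0,0,0,0,0]' | python3 steer.py | grep -E "force|pos"; echo '[-0.0144,0.0784,0,0,0,0,0,0,0,0]' | python3 steer.py| grep -E "force|pos"
```

```text
time_s: 25.68
ee_pos: [0.5375, 0.3959, 0.1398]
ee_rot: [-3.142, 0.0, 1.604]
force: [0.3, 1.0, -2.7]
grip_width: 0.0029
finger_force: 108.8
t 25.68 now [0.5375 0.3959 0.1398] 1.604 j [ 0.47  0.65  1.37 -0.    1.12  0.43] w 0.0029 turn -0.001 tool d [-0.0102  0.0587 -0.0012]
ee_pos: [0.5423, 0.3954, 0.14]
force: [0.2, -0.3, -2.7]
finger_force: 108.6
ee_pos: [0.5475, 0.3947, 0.14]
force: [-0.1, -0.4, -2.9]
finger_force: 108.6
```

```bash
for i in 1; do echo '[-0.0288,0.1568,0,0,0,0,0,0,0,0]' | python3 steer.py | grep -E "force|pos"; echo '[-0.0288,0.1568,0,0,0,0,0,0,0,0]' | python3 steer.py | grep -E "force|pos"; echo '[-0.0288,0.1568,0,0,0,0,0,0,0,0]' | python3 steer.py | grep -E "force|pos"; echo '[-0.0288,0.1568,0,0,0,0,0,0,0,0]' | python3 steer.py | grep -E "force|pos"; done; python3 go.py .5965 .3877 .12 1.605
```

```text
ee_pos: [0.5581, 0.3932, 0.14]
force: [-0.5, 0.4, -2.7]
finger_force: 108.8
ee_pos: [0.568, 0.3916, 0.14]
force: [0.9, 0.0, -3.2]
finger_force: 108.8
ee_pos: [0.5777, 0.3901, 0.1399]
force: [0.3, 0.5, -2.9]
finger_force: 108.8
ee_pos: [0.5876, 0.3887, 0.14]
force: [-0.4, 0.2, -2.4]
finger_force: 108.8
t 27.18 now [0.5876 0.3887 0.14  ] 1.604 j [ 0.43  0.7   1.27 -0.    1.17  0.39] w 0.003 turn -0.001 tool d [-0.0013  0.0089  0.02  ]
```

```bash
echo '[0,0,0.096,0,0,0,0,0,0,0]' | python3 steer.py | grep -E "force|pos"; echo '[0,0,0.064,0,0,0,0,0,0,0]' | python3 steer.py | grep -E "force|pos"; echo '[0,0,0.048,0,0,0,0,0,0,0]' | python3 steer.py | grep -E "force|pos"; echo '[0,0,0.048,0,0,0,0,0,0,0]' | python3 steer.py | grep -E "force|pos"
```

```text
ee_pos: [0.5854, 0.3883, 0.1329]
force: [0.4, -0.0, -1.8]
finger_force: 108.4
ee_pos: [0.5859, 0.3887, 0.1294]
force: [-0.0, -0.3, -3.6]
finger_force: 108.7
ee_pos: [0.5861, 0.3887, 0.1266]
force: [0.3, 0.4, -2.6]
finger_force: 108.7
ee_pos: [0.5861, 0.3887, 0.1235]
force: [0.5, 0.2, -2.6]
finger_force: 108.7
```

```bash
python3 look.py 8 >/dev/null; python3 - <<'E'
import cv2,numpy as np
s=cv2.imread('pics/scene_8.png')
h=s[:,:,2].astype(int)-s[:,:,0]
# coarse character map of the mug/hook area: W warm-white, # dark, . grey
for v in range(135,190):
    print(v,''.join('#' if s[v,u].max()<75 else 'w' if (h[v,u]>=5 and h[v,u]<28 and s[v,u].max()>150) else 'b' if h[v,u]>=28 else '.' for u in range(178,240)))
E
```

```text
135 bbbbbbbbbwwwwwwwwww...############################.#####......
136 bbbbbbbbbbwwwwwwwww..#############################.##.##......
137 bbbbbbbbbbwwwwww.....##..#############..################....b.
138 bbbbbbbbbbwwwww.#...##################w.##.w..###########bbbbb
139 bbbbbbbbbbwwwww.#..####.##############b.##wwwww.#######bbbbbbb
140 bbbbbbbbb#wwwwww.#########################wwwwwwww.#bbbbbbbbbb
141 bbbbbbbbbbbwwwwww.#######################www.wwwwwwwwbbbbbbbbb
142 bbbbbbbbbbbwwwwwww.######################.w.bwwwwwww.#bbbbbbbb
143 bbbbbbbbbbbwwwwwwww.####################.wbbbwwwwwwww..bbbbbbb
144 bbbbbbbbbbbwwwwwwwww.########..#######.wbbbbbwwwwwwww....bbbbb
145 bbbbbbbbbbwwwwwwwwwww.###############....bbbbwwwwwwwww......bb
146 wbbbbbbwwwwwwwwwwwwwww.##############..wbbbbbwwwwwwwwwww......
147 wwwwwwwwwwwwwwwwwwwwwww.#############..bbbbbbwwwwwwwwwwwwww...
148 bbbbbbbbbbwwwwwwwwwwwwwwww.########.#..bbbbbbbwwwwwwwwwwwwwww.
149 bbbbbbbbbbbbwwwwwwwwwwwwwwww.###....#..bbbbbbbbbwwwwwwwwwwwwww
150 bbbbbbbbbbbbbwwwwwwwwwwwwwww.###...##..bbbbbbbb..wwwwwwwwwwwww
151 bbbbbbbbbbbbbbwwwwwwwwww
[... 1884 characters left out ...]
bbbbbbb###..wwwwwwwwwbbbbbbbbb
180 wwwwwwwwwwwwwwwwwwwwwwwbbbbbbbbbbbbbb###.wwwwwwwwwwwwwwbbbbbbb
181 wwwwwwwwwwwwwwwwwwww.bbbbbbbbbbbbb###..wwwwwwwwwwwwwwwwwwbbbbb
182 wwwwwwwwwwwwwwwwwwbbbbbbbbbbbbbb###..wwwwwwwwwwwwwwwwwwwwwwbbb
183 wwwwwwwwwwwwwwwwbbbbbbbbbbbbbb###.wwwwwwwwwwwwwwwwwwwwwwwwwwwb
184 wwwwwwwwwwwww.bbbbbbbbbbbbbb##..wwwwwwwwwwwwwwwwwwwwwwwwwwwwww
185 wwwwwwwwwwwwwbbbbbbbbbbbb###..wwwwwwwwwwwwwwwwwwwwwwwwwwwwwwww
186 wwwwwwwwwwwwwbbbbbbbbbb###.wwwwwwwwwwwwwwwwwwwwwwwwwwwwwwwwwww
187 wwwwwwwwwwwww.#bbbbb###..wwwwwwwwwwwwwwwwwwwwwwwwwwwwwwwwwwwww
188 wwwwwwwwwwwwww.bbb###..wwwwwwwwwwwwwwwwwwwwwwwwwwwwwwwwwwwwwww
189 wwwwwwwwwwwwwww.###.wwwwwwwwwwwwwwwwwwwwwwwwwwwwwwwwwwwwwwwwww
```

The character map shows the ball (200,159) and prong in front of the cup and then hidden by the bar (208+,161), so the hook is through the loop. I'll keep lowering until it bears.

In the tool's units: 0.003 m is 0.048.

```bash
echo '[0,0,0.048,0,0,0,0,0,0,0]' | python3 steer.py | grep -E "force|pos"; echo '[0,0,0.048,0,0,0,0,0,0,0]' | python3 steer.py | grep -E "force|pos"; echo '[0,0,0.032,0,0,0,0,0,0,0]' | python3 steer.py | grep -E "force|pos"
```

```text
ee_pos: [0.5861, 0.3886, 0.1205]
force: [-0.4, 1.0, -2.9]
finger_force: 108.6
ee_pos: [0.5863, 0.3888, 0.1177]
force: [-0.4, 0.3, -2.3]
finger_force: 109.2
ee_pos: [0.5867, 0.3889, 0.1164]
force: [-0.1, 0.6, -0.3]
finger_force: 111.5
```

```bash
echo '[0,0,0.032,0,0,0,0,0,0,0]' | python3 steer.py 120| grep -E "force|pos"; echo '[0,0,0,0,0,0,0,0,0,0,0,0,0,0,0,0,0,0,0,0]' | python3 steer.py 20; echo '[0,0,0,0,0.016,0,0,0,0,0.016,0,0,0,0,0.02,0,0,0,0,0.024,0,0,0,0,0.03,0,0,0,0,0.03,0,0,0,0,0.03,0,0,0,0,0.03]' | python3 steer.py 20
```

```text
ee_pos: [0.587, 0.3887, 0.1148]
force: [-0.1, -2.1, 3.5]
finger_force: 114.8
time_s: 29.78
ee_pos: [0.5869, 0.3887, 0.1145]
ee_rot: [3.14, 0.0, 1.605]
force: [-0.7, -2.2, 5.2]
grip_width: 0.0029
finger_force: 115.9
time_s: 30.78
ee_pos: [0.5864, 0.3888, 0.1139]
ee_rot: [3.142, -0.0, 1.605]
force: [0.3, 0.1, -0.4]
grip_width: 0.0303
finger_force: 0.0
```

```bash
echo '[0,0,0,0,0.05,0,0,0,0,0.05,0,0,-0.16,0,0.05,0,0,-0.32,0,0.05]' | python3 steer.py 20|grep force; echo '[0,0,-0.48,0,0.05,0,0,-0.48,0,0.05,0,0,-0.48,0,0.05,0,0,-0.48,0,0.05,0,0,0,0,0.05,0,0,0,0,0.05]' | python3 steer.py | grep -E "force|pos"; python3 go.py .3865 -.2668 .2 .024
```

```text
force: [-0.7, 0.2, -0.1]
finger_force: 0.0
ee_pos: [0.5858, 0.3886, 0.2638]
force: [-0.3, -0.0, -0.2]
finger_force: 0.0
t 32.02 now [0.5858 0.3886 0.2638] 1.605 j [ 0.43  0.58  1.14 -0.    1.42  0.39] w 0.0501 turn 1.581 tool d [-0.215   0.6504  0.0638]
```

In the tool's units: 0.0482 m is 0.7712, -0.0218 m is -0.3488, 0.1757 rad is 0.7028.

```bash
echo '[0,0,0,0.7028,0.05,0,0,0,0.7028,0.05,0,0,0,0.7028,0.05,0,0,0,0.7028,0.05,0,0,0,0.7028,0.05,0,0,0,0.7028,0.05,0,0,0,0.7028,0.05,0,0,0,0.7028,0.05,0,0,0,0.7028,0.05,-0.3488,0.7712,0,0,0.05,-0.3488,0.7712,0,0,0.05,-0.3488,0.7712,0,0,0.05,-0.3488,0.7712,0,0,0.05,-0.3488,0.7712,0,0,0.05,-0.3488,0.7712,0,0,0.05,-0.3488,0.7712,0,0,0.05,-0.3488,0.7712,0,0,0.05,-0.3488,0.7712,0,0,0.05,0,0,0,0,0.05]' | python3 steer.py|grep pos; python3 look.py 9 >/dev/null; python3 - <<'E'
import cv2,numpy as np
t=cv2.imread('pics/top_9.png');s=cv2.imread('pics/scene_9.png')
f=lambda im,x0,x1,y0,y1,k:cv2.resize(im[y0:y1,x0:x1],None,fx=k,fy=k,interpolation=cv2.INTER_CUBIC)
a=np.hstack([f(s,140,273,110,210,3),f(t,130,263,170,270,3)])
b=np.hstack([f(s,290,423,210,310,3),f(t,300,433,190,290,3)])
cv2.imwrite('pics/c12.png',np.vstack([a,b]))
E
```

```text
ee_pos: [0.3985, -0.0517, 0.2629]
```

View pics/c12.png

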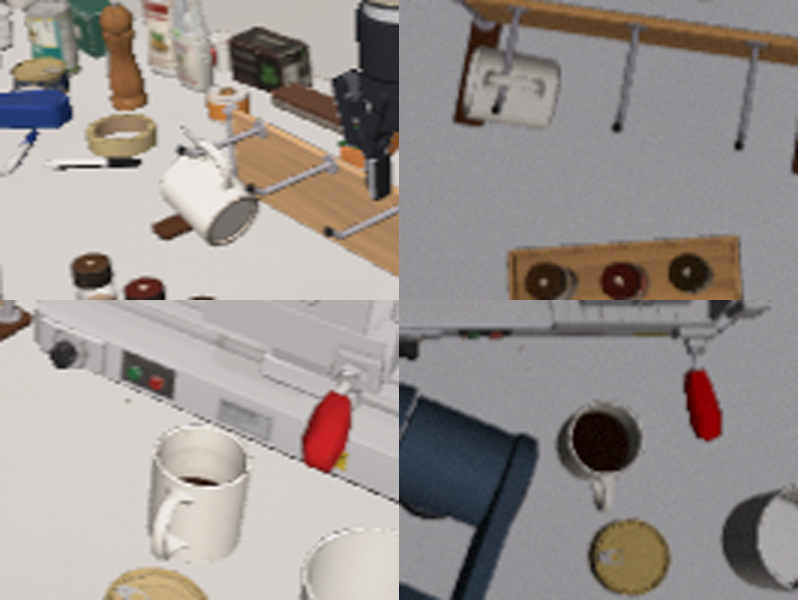

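c12: the first mug hangs on hook 2 (scene crop around (210,195)), the jars are upright, and the second mug is unmoved with its handle toward the robot. I'll re-measure it and grasp.

```bash
python3 mug.py 9 367.1 235.4; python3 go.py .387 -.2665 .18 .024;  python3 - <<'E'
import sys;sys.path.insert(0,'.')
from geo import *
S=load('scene',9)
print(onz(S,290+(200-1)/3,210+(455-301)/3,.093))
E
```

```text
pix box 354 380 223 260 636
axis [ 0.4663 -0.2625] far n 42 maxr 0.0814936546032221 handle dir -3.0963548031633303

t 34.5 now [ 0.3997 -0.0494  0.2632] 0.021 j [-0.4   0.13  1.86  0.    1.15  1.15] w 0.05 turn -0.003 tool d [-0.0179  0.2167  0.0832]
[ 0.46265476 -0.2678388   0.093     ]
```

In the tool's units: 0.0434 m is 0.6944, 0.0166 m is 0.2656, -0.014 rad is -0.056.

```bash
echo '[0,0,0,-0.056,0.05,-0.0576,0.6944,0.2656,0,0.05,-0.0576,0.6944,0.2656,0,0.05,-0.0576,0.6944,0.2656,0,0.05,-0.0576,0.6944,0.2656,0,0.05,-0.0576,0.6944,0.2656,0,0.05,0,0,0,0,0.05,0,0,0,0,0.05]' | python3 steer.py 100|grep pos;  python3 go.py .388 -.2676 .04 .035
```

```text
ee_pos: [0.3909, -0.2654, 0.1805]
t 35.5 now [ 0.3909 -0.2654  0.1805] 0.039 j [-0.83  0.35  1.82  0.    0.97  0.7 ] w 0.05 turn 0.004 tool d [-0.0029  0.0021  0.1405]
```

The rows are not in the units I measure in: shifts go in shares of 62.5 mm and turns go in units of 0.25 rad. I convert before sending: 0.036 m is 0.576, 0.034 m is 0.544, 0.004 rad is 0.016.

```bash
echo '[-0.0464,0.0336,0.576,0.016,0.05,0,0,0.576,0,0.05,0,0,0.576,0,0.05,0,0,0.544,0,0.05,0,0,0,0,0.05,0,0,0,0,0.05]' | python3 steer.py 100;  python3 go.py .388 -.2676 .036 .035
```

```text
time_s: 36.25
ee_pos: [0.3886, -0.2688, 0.04]
ee_rot: [3.141, -0.001, 0.035]
force: [0.3, -1.1, -0.3]
grip_width: 0.0499
finger_force: 0.0
t 36.25 now [ 0.3886 -0.2688  0.04  ] 0.035 j [-0.84  0.61  1.94  0.    0.59  0.69] w 0.0499 turn 0.0 tool d [-0.0005 -0.0012  0.004 ]
```

In the tool's units: 0.003 m is 0.048, -0.001 m is -0.016.

```bash
echo '[0,-0.016,0.048,0,0.05,0,0,0,0,0.0,0,0,0,0,0.0,0,0,0,0,0.0,0,0,0,0,0.0,0,0,0,0,0.0,0,0,0,0,0.0]' | python3 steer.py 120;  echo '[0,0,-0.16,0,0.0,0,0,-0.32,0,0,0,0,-0.48,0,0.0,0,0,-0.48,0,0.0,0,0,-0.48,0,0.0,0,0,-0.48,0,0.0,0,0,-0.48,0,0.0,0,0,-0.48,0,0.0,0,0,0,0,0.0,0,0,0,0,0.0]' | python3 steer.py 120;  python3 go.py .4241 -.1825 .25 1.425
```

```text
time_s: 37.12
ee_pos: [0.3876, -0.2688, 0.0365]
ee_rot: [3.141, -0.0, 0.033]
force: [-2.5, -2.1, 5.4]
grip_width: 0.0069
finger_force: 114.9
time_s: 38.38
ee_pos: [0.3867, -0.2671, 0.2447]
ee_rot: [-3.139, 0.002, 0.034]
force: [0.2, 0.6, -2.3]
grip_width: 0.0073
finger_force: 114.0
t 38.38 now [ 0.3867 -0.2671  0.2447] 0.034 j [-0.84  0.26  1.75 -0.    1.14  0.69] w 0.0073 turn -1.391 tool d [ 0.0892  0.0247 -0.0053]
```

In the tool's units: -0.01 m is -0.16, -0.107 rad is -0.428.

```bash
echo '[0,0,-0.16,-0.428,0,0,0,0,-0.428,0,0,0,0,-0.428,0,0,0,0,-0.428,0,0,0,0,-0.428,0,0,0,0,-0.428,0,0,0,0,-0.428,0,0,0,0,-0.428,0,0,0,0,-0.428,0,0,0,0,-0.428,0,0,0,0,-0.428,0,0,0,0,-0.428,0,0,0,0,-0.428,0,0,0,0,0,0]' | python3 steer.py 120 | grep -E "pos|width";  python3 go.py .4674 .1345 .23 1.425
```

```text
ee_pos: [0.387, -0.2675, 0.2542]
grip_width: 0.0072
t 40.12 now [ 0.387  -0.2675  0.2542] 1.423 j [-0.84  0.25  1.73 -0.    1.16 -0.7 ] w 0.0072 turn -0.002 tool d [0.4094 0.0212 0.0242]
```

In the tool's units: 0.04 m is 0.64, 0.03 m is 0.48.

```bash
echo '[0.24,0,0,0,0,0.48,0.0352,0,0,0,0.64,0.0352,0,0,0,0.64,0.0352,0,0,0,0.64,0.0352,0,0,0,0.64,0.0352,0,0,0,0.64,0.0352,0,0,0,0.64,0.0352,0,0,0,0.64,0.0352,0,0,0,0.64,0.0352,0,0,0,0.48,0.0224,0,0,0,0.2304,0,0,0,0,0,0,0,0,0,0,0,0.48,0,0,0,0,0.48,0,0,0,0,0,0,0,0,0,0,0,0]' | python3 steer.py 120 | grep -E "pos|width|force";  python3 go.py .4674 .1345 .141 1.425; python3 look.py 10 >/dev/null; python3 - <<'E'
import sys;sys.path.insert(0,'.')
from geo import *
from bench import arm
S=load('scene',10);print(proj(S,arm.get_state()["ee_pos"]))
s=S['color'][:,:,::-1];h=s[:,:,2].astype(int)-s[:,:,0]
c=proj(S,arm.get_state()["ee_pos"]).astype(int)
for v in range(c[1]-26,c[1]+42):
    print(v,''.join('#' if s[v,u].max()<90 else 'w' if (h[v,u]<22 and s[v,u].max()>205) else ',' if s[v,u].max()>190 else 'b' if h[v,u]>=28 else '.' for u in range(c[0]-50,c[0]+40)))
print(c[0]-50)
E
```

```text
ee_pos: [0.4691, 0.1331, 0.1968]
force: [-0.3, -1.1, -2.1]
grip_width: 0.0067
finger_force: 114.3
t 42.25 now [0.4691 0.1331 0.1968] 1.423 j [ 0.05  0.35  1.77 -0.    1.02  0.19] w 0.0067 turn -0.002 tool d [ 0.0012 -0.0019  0.0558]
[241.52605983 180.37895999]
154 b.,,,,,,,,...,,,ww,,,,,,...b,,ww.########.###################.....###..........#bb.,.#....
155 b.,,,,,,,,,..,,wwwwwww,,..,.,wwww.###########################.w..###..######...bbb..##....
156 b.,,,,,,,,,,.....,ww,,,ww..,,,wwww.#######################..,ww.##############bbbb........
157 b.,,,,,,,,,,,..wwww,.,,....,,,wwwww.#####################.ww,..###############bbbb........
158 ..,,,,,,...,,,..wwww,.......,,wwwwww.####################.w,w..b#..#..#######bbbbb........
159 ,,,,,,,..##......,www.......,,wwwwww,.##################..wwww,,,bbb##....#bbbbbbb........
160 ,,,,,,,.###.......,w,.......,,,wwwwww..##############..#bb,,,w,bbbbb,,,bbbbbbbbbb.w.......
161 ,,,,,,,,.#.........ww........,,,,,wwwwww..############.#bb..,w,bbbbbbbbb,,bbbbbb.ww.......
162 ,,,,,,,wwwww....,.,..,........,,,wwww.,ww..###########.#....bbbbbbbbbbbbbbb
[... 4924 characters left out ...]
,,,,,,,,,,,,,,,,,,w,ww,wwwwwwww
215 www,..,w.##############.wwwwwwwwwwwwwwwww,,,,,,,,,,,,,,,,,,,,,,,,,,,,,,,,,,,,,,,w,,,wwwwww
216 www,...w..#############.wwwwwwwwwwwwwwwwwwww,,,,,,w,,,,,,,,,,,,,,,,,w,w,,,,,ww,,wwwwwwwwww
217 www,......#############.wwwwwwwwwwwwwwwwwwwwwwww,,,,,,,,,,,,,,,,,,,,,,w,,,,,w,wwwwww,wwwww
218 www,..b,b.#############.wwwwwwwwwwwwwwwwwwwwwww,,,,,,,ww,,,w,,,wwww,w,,,,,w,,,wwwwwwwwwww.
219 www,..bb,b############..,wwwwwwwwwwwwwwwwwwwwww,w,,,,w,,,,w,w,wwww,,ww,,,,,wwwwwwwwwwww..#
220 ,ww,,.bbbb##########bbb.,wwwwwwwwwwwwwwwwwwwwww,,,,,,,w,,,wwwwwwwwwwwwwwwwwwwwwwwwwww..b##
221 b,w,,.bbbbbbb#####bb,,b.,wwwwwwwwwwwwwwwww,,wwwwww,,,,w,wwwwwwwwwwwwwwwwwwwwwwwwwww,.b####
191
```

```bash
python3 - <<'E'
import sys;sys.path.insert(0,'.')
from fit2 import *
P=lambda u,v:((u-191)*8+4,(v-154)*8+4)
for bar in (P(240,184),None):
    fit(10,(191,154),8,(.4691,.1331,.2158),-.148,[P(213.5,162),P(219,189.5),P(242.5,187),None,bar])
E
python3 win.py -.1 -.1 .1 -.057 .06
```

```text
10 yaw,tilt,droop,gy,gz [-0.166  0.056  0.2   -0.063  0.062]
[[ -0.  -4.]
 [-12.   4.]
 [ 11.  -1.]
 [  9.  -0.]]
10 yaw,tilt,droop,gy,gz [-0.133  0.045  0.17  -0.058  0.063]
[[ -0.  -2.]
 [-12.   4.]
 [ 12.  -3.]]
loop rel grip (rack axes) [ 0.0028  0.019  -0.0089]
free y -0.013999999999999985 0.01400000000000004 z -0.016999999999999987 0.017000000000000043 centroid -0.00043942992874106525 4.275534441808025e-05
strip fits 146
strip centre y,z -0.00045890410958901375 0.0005205479452055077 range y -0.0069999999999999785 0.006000000000000033 z -0.004999999999999977 0.006000000000000033
```

In the tool's units: -0.002 m is -0.032, -0.0007 m is -0.0112, -0.061 rad is -0.244.

```bash
echo '[0,0,0,-0.244,0,0,0,0,-0.244,0,0,0,0,0,0,-0.0112,-0.032,0.32,0,0,0,0,0.32,0,0,0,0,0.24,0,0,0,0,0.112,0,0,0,0,0,0,0,0,0,0,0,0]' | python3 steer.py 120 | grep -E "pos|force|rot"; python3 go.py .4671 .1325 .1345 1.545
```

```text
ee_pos: [0.467, 0.1331, 0.1346]
ee_rot: [3.14, -0.0, 1.546]
force: [1.0, -0.2, -2.9]
finger_force: 114.4
t 43.48 now [0.467  0.1331 0.1346] 1.546 j [ 0.05  0.44  1.84 -0.    0.85  0.07] w 0.0071 turn 0.001 tool d [-0.0006  0.0001  0.0001]
```

```bash
S='grep -E pos|force:'; echo '[-0.0288,0.1584,0,0,0,-0.0192,0.1584,0,0,0,0,0,0,0,0]' | python3 steer.py|grep -E "pos|^force"; echo '[-0.0096,0.08,0,0,0,0,0,0,0,0]' | python3 steer.py|grep -E "pos|^force"; echo '[-0.0096,0.08,0,0,0,0,0,0,0,0]' | python3 steer.py|grep -E "pos|^force"; echo '[-0.0096,0.08,0,0,0,0,0,0,0,0]' | python3 steer.py|grep -E "pos|^force"; echo '[-0.0096,0.08,0,0,0,0,0,0,0,0]' | python3 steer.py|grep -E "pos|^force"
```

```text
ee_pos: [0.4881, 0.1293, 0.1342]
force: [-0.8, 0.3, -3.0]
ee_pos: [0.4914, 0.1288, 0.1339]
force: [-0.1, -0.8, -2.9]
ee_pos: [0.4966, 0.1281, 0.134]
force: [-0.2, 0.4, -2.0]
ee_pos: [0.5017, 0.1273, 0.134]
force: [0.2, -0.3, -3.3]
ee_pos: [0.5067, 0.1266, 0.134]
force: [0.8, -0.8, -3.7]
```

```bash
echo '[-0.0096,0.08,0,0,0,0,0,0,0,0]' | python3 steer.py|grep -E "pos|^force"; echo '[-0.0096,0.08,0,0,0,0,0,0,0,0]' | python3 steer.py|grep -E "pos|^force"; echo '[-0.0096,0.08,0,0,0,0,0,0,0,0]' | python3 steer.py|grep -E "pos|^force"; echo '[-0.0096,0.08,0,0,0,0,0,0,0,0]' | python3 steer.py|grep -E "pos|^force"; echo '[-0.0096,0.08,0,0,0,0,0,0,0,0]' | python3 steer.py|grep -E "pos|^force"
```

```text
ee_pos: [0.5117, 0.1259, 0.134]
force: [-0.3, 0.1, -3.2]
ee_pos: [0.5167, 0.1252, 0.134]
force: [0.2, -0.0, -2.7]
ee_pos: [0.5216, 0.1245, 0.134]
force: [-0.5, -0.7, -2.5]
ee_pos: [0.5266, 0.1237, 0.134]
force: [0.2, -0.0, -2.6]
ee_pos: [0.5316, 0.123, 0.134]
force: [-0.7, 0.6, -3.3]
```

In the tool's units: 0.0075 m is 0.12, -0.0009 m is -0.0144.

```bash
echo '[-0.0144,0.12,0,0,0,0,0,0,0,0,-0.0144,0.12,0,0,0,0,0,0,0,0]' | python3 steer.py|grep -E "pos|^force"; echo '[0,0,0.128,0,0,0,0,0.048,0,0,0,0,0,0,0]' | python3 steer.py|grep -E "pos|^force"; echo '[0,0,0.048,0,0,0,0,0,0,0]' | python3 steer.py|grep -E "pos|^force"; echo '[0,0,0.032,0,0,0,0,0,0,0]' | python3 steer.py|grep -E "pos|^force"; python3 look.py 11 >/dev/null; python3 - <<'E'
import sys;sys.path.insert(0,'.')
from geo import *
S=load('scene',11);s=S['color'][:,:,::-1];h=s[:,:,2].astype(int)-s[:,:,0]
for v in range(165,206):
    print(v,''.join('#' if s[v,u].max()<90 else 'w' if (h[v,u]<22 and s[v,u].max()>205) else ',' if s[v,u].max()>190 else 'b' if h[v,u]>=28 else '.' for u in range(222,292)))
E
```

```text
ee_pos: [0.5469, 0.1208, 0.134]
force: [0.0, -0.1, -2.4]
ee_pos: [0.5452, 0.1209, 0.1223]
force: [-0.4, 0.6, -2.4]
ee_pos: [0.5457, 0.1209, 0.1197]
force: [-0.4, 0.3, -2.9]
ee_pos: [0.5458, 0.1209, 0.1178]
force: [0.8, -0.5, -3.1]
165 bbbbbbbbbbbbbbbbbbbbbbb##...#######################...................
166 bbbbbbbbbbbbbbbbbbbbb..##..########################...................
167 bbbbbbbbbbbbbbbbbbb....##.########################...#................
168 bbbbbbbbbbbbbbbbb.......##########################..###...............
169 bbbbbbbbbbbbbb....,wwwww.#########################..#####.............
170 bbbbbbbbbbbb..,w,wwwwwww,.#######################.,.########..........
171 b#bbbbbbbb..,,.,wwwwwwwww.###########b########bb,ww.###########.......
172 ###bbbb....w...,,wwwwwwwww.###################b,,,,..,,www,w.#########
173 ###.......,....,,wwwwwwwwww.##################b,,,,,,,wwwww,,...######
174 ........bb.....,,wwwwwwwwwww.#################bbbb,,,..,,,,wwwww,.####
175 ..bbbbbbb,.....,,wwwwwwwwwwww.#############..bbbbbbb...bbb.b,,,ww,.###
176 ####bbbbb,......,,,ww,www,,www.#########
[... 1505 characters left out ...]
bbbbbbbbbbbbbbbbbbbbbbbb.
197 wwwwwwwwwwww...,wwwwwwwwwwwwwww,,wwwww....bbbbbbbbbbbbbbbbbbbbbbbbbbb.
198 wwwwwwwwwwww,..,wwwwwwwwwwwwwww........www..bbbbbbbbbbbbbbbbbbbbbbbbb.
199 wwwwwwwwwwwww..,wwwwwwwwwwwwwww,,....,wwwwww.bbbbbbbbbbbbbbbbbbbbbbbb.
200 wwwwwwwwwwwww..,wwwwwwwwwwwwwww,,...,wwwwwwwww.bbbbbbbbbbbbbbbbbbbbbb.
201 wwwwwwwwwwwww,..,wwwwwwwwwwwwww,,..,wwwwwwwwwwww.bbbbbbbbbbbbbbbbbbbb.
202 wwwwwwwwwwwwww,.,wwwwwwwwwwwwww...wwwwwwwwwwwwwwww.bbbbbbbbbbbbbbbbbb.
203 wwwwwwwwwwwwwwww,,,wwwwwwww,...,wwwwwwwwwwwwwwwwwww..bbbbbbbbbbbbbbbb.
204 wwwwwwwwwwwwwwwwwww........,wwwwwwwwwwwwwwwwwwwwwwwww.bbbbbbbbbbbbbbb.
205 wwwwwwwwwwwwwwwwwwwwwwwwwwwwwwwwwwwwwwwwwwwwwwwwwwwwwww.bbbbbbbbbbbbb.
```

The map shows hook 0's ball (249,187) with its prong going into the opening between cup and bar, so it's threaded. I'll lower it onto the hook.

```bash
for k in 1; do echo '[0,0,0.032,0,0,0,0,0,0,0]' | python3 steer.py|grep -E "pos|^force"; echo '[0,0,0.032,0,0,0,0,0,0,0]' | python3 steer.py|grep -E "pos|^force"; echo '[0,0,0.032,0,0,0,0,0,0,0]' | python3 steer.py|grep -E "pos|^force"; done
```

```text
ee_pos: [0.5457, 0.1209, 0.1157]
force: [-0.1, 0.1, -3.3]
ee_pos: [0.5457, 0.1209, 0.1137]
force: [-0.3, -0.6, -2.4]
ee_pos: [0.5457, 0.1209, 0.1117]
force: [-0.0, 0.3, -2.5]
```

```bash
echo '[0,0,0.032,0,0,0,0,0,0,0]' | python3 steer.py|grep -E "pos|^force"; echo '[0,0,0.032,0,0,0,0,0,0,0]' | python3 steer.py|grep -E "pos|^force"; echo '[0,0,0.032,0,0,0,0,0,0,0]' | python3 steer.py|grep -E "pos|^force"
```

```text
ee_pos: [0.5457, 0.1209, 0.1097]
force: [0.5, 0.2, -2.9]
ee_pos: [0.5461, 0.1208, 0.1086]
force: [-1.6, -1.0, 2.4]
ee_pos: [0.5463, 0.1207, 0.1075]
force: [-4.1, -1.9, 10.5]
```

```bash
echo '[0,0,-0.024,0,0,0,0,0,0,0.012,0,0,0,0,0.014,0,0,0,0,0.018,0,0,0,0,0.022,0,0,0,0,0.03,0,0,0,0,0.03,0,0,0,0,0.04,0,0,0,0,0.05,0,0,0,0,0.05,0,0,0,0,0.05]' | python3 steer.py 20;  echo '[0,0,-0.16,0,0.05,0,0,-0.32,0,0.05]' | python3 steer.py|grep force; echo '[0,0,-0.48,0,0.05,0,0,-0.48,0,0.05,0,0,-0.48,0,0.05,0,0,-0.48,0,0.05,0,0,0,0,0.05]' | python3 steer.py | grep -E "force|pos"; python3 go.py .40 -.05 .26 1.545
```

```text
time_s: 50.45
ee_pos: [0.5459, 0.1209, 0.1075]
ee_rot: [3.141, -0.0, 1.546]
force: [-1.0, -0.7, 0.4]
grip_width: 0.05
finger_force: 0.0
force: [0.8, -0.4, -0.5]
finger_force: 0.0
ee_pos: [0.5477, 0.121, 0.2606]
force: [0.3, 0.4, -1.0]
finger_force: 0.0
t 51.33 now [0.5477 0.121  0.2606] 1.547 j [0.02 0.37 1.53 0.   1.24 0.04] w 0.0503 turn 0.002 tool d [-0.1748 -0.1433  0.0006]
```

In the tool's units: -0.0437 m is -0.6992, -0.0358 m is -0.5728.

```bash
echo '[-0.6992,-0.5728,0,0,0.05,-0.6992,-0.5728,0,0,0.05,-0.6992,-0.5728,0,0,0.05,-0.6992,-0.5728,0,0,0.05,0,0,0,0,0.05,0,0,0,0,0.05,0,0,0,0,0.05,0,0,0,0,0.05,0,0,0,0,0.05,0,0,0,0,0.05,0,0,0,0,0.05,0,0,0,0,0.05]' | python3 steer.py|grep -E "pos|time"; python3 look.py a >/dev/null; echo '[0,0,0,0,0.05,0,0,0,0,0.05,0,0,0,0,0.05,0,0,0,0,0.05,0,0,0,0,0.05,0,0,0,0,0.05,0,0,0,0,0.05,0,0,0,0,0.05,0,0,0,0,0.05,0,0,0,0,0.05,0,0,0,0,0.05,0,0,0,0,0.05]' | python3 steer.py|grep time; python3 look.py b >/dev/null
python3 - <<'E'
import sys;sys.path.insert(0,'.')
from geo import *
for n in('scene','top'):
    a=load(n,'a')['color'].astype(int);b=load(n,'b')['color'].astype(int);d=cv2.blur(np.abs(a-b).max(2).astype(np.float32),(3,3));print(n,d.max(),np.argwhere(d>25)[:5])
T=load('top','b');s=T['color'][:,:,::-1];h=s[:,:,2].astype(int)-s[:,:,0]
for v in range(174,258):
    if v<225 or v>246: print(v,''.join('#' if s[v,u].max()<60 else 'B' if h[v,u]>=28 else 'w' if h[v,u]>=4 else '.' for u in range(145,280)))
E
```

```text
time_s: 52.82
ee_pos: [0.3985, -0.0504, 0.2574]
time_s: 54.42
scene 123.55556 [[182 254]
 [182 255]
 [183 253]
 [183 254]
 [183 255]]
top 69.44444 [[197 232]
 [197 233]
 [197 234]
 [198 231]
 [198 232]]
174 ...........wBBBBBBBBBBBw.wwBBBBBBBBBBBBBBBBBBBBBBBBBBBBBBBBBBBwww..........................................................wwwBBBBww...
175 ............wBBBBBBBBBBw.wBBBBBBBBBBBBBBBBBBBBBBBBBBBBBBBBBBBBBBBBBBwwww....................................................wwwwww.....
176 .........w...wBBBBBBBBB..BBBBBBBBBBBBBBBBBBBBBBBBBBBBBBBBBBBBBBBBBBBBBBBBBBwwww........................................................
177 .........ww....wwBBBBBw..BBBBBBBBBBBBBBBBBBBBBBBBBBBBBBBBBBBBBBBBBBBBBBBBBBBBBBBBBwwww.................................................
178 .........ww......w#www...wBBBBBBBBBBBBBBBBBBBBBBBBBBBBBBBBBBBwwwwwwBBBBBBBBBBBBBBBBBBBBBBwwww..........................................
179 .........w#wwwwww##w.....wwwwwwwwBBBBBBBBBBBBBBBBBBBBBBBBBBBBBw....wBBBBBBBBBBBBBBBBBBBBBBBBBBBBwwww...................................
180 .........####ww###w............wwwwwwwwwBBBBBBBBBBBBB
[... 7082 characters left out ...]

253 .....................wBBBBBBBBBBBBBBBBBBBBBBBBBBBBBBBBBBBBBBBBBBBBBBBBBBBBBBBBBBBBBBBBBBBBBBBBBBBBw....................................
254 .....................wBBBBBBBBBBBBBBBBBBBBBBBBBBBBBBBBBBBBBBBBBBBBBBBBBBBBBBBBBBBBBBBBBBBBBBBBBBBBw....................................
255 ....................wBBBBBBBBBBBBBBBBBBBBBBBBBBBBBBBBBBBBBBBBBBBBBBBBBBBBBBBBBB#####BBBBBBBBBBBBBBw....................................
256 ....................wBBBBBBBBBBBBBBBBBBBBBBBBBBBBBBBBBBBBBBBBBBBBBBBBBBBBBBBB#########BBBBBBBBBBBBw....................................
257 .....................BBBBBBBBBBBBBBBBBBBBBBBBBBBBBBBBBBBBBBBBBBBBBBBBBBBBBBB###########BBBBBBBBBBBB....................................
```

```bash
cat > still.py <<'E'
import sys
from geo import *
a,b=sys.argv[1:3]
for n in('scene','top'):
    x=load(n,a)['color'].astype(int);y=load(n,b)['color'].astype(int);d=cv2.blur(np.abs(x-y).max(2).astype(np.float32),(3,3));w=np.argwhere(d>25);print(n,d.max(),len(w),w.min(0) if len(w) else '',w.max(0) if len(w) else '')
def mp(n,u0,u1,v0,v1):
    s=load(n,b)['color'][:,:,::-1];h=s[:,:,2].astype(int)-s[:,:,0]
    for v in range(v0,v1): print(v,''.join('#' if s[v,u].max()<75 else 'B' if h[v,u]>=28 else 'w' if (h[v,u]>=4 and (n=='top' or s[v,u].max()>205)) else ',' if s[v,u].max()>190 else '.' for u in range(u0,u1)))
mp('top',225,275,200,245);mp('scene',225,290,165,225)
E
echo '[0,0,0,0,0.05,0,0,0,0,0.05,0,0,0,0,0.05,0,0,0,0,0.05,0,0,0,0,0.05,0,0,0,0,0.05,0,0,0,0,0.05,0,0,0,0,0.05,0,0,0,0,0.05,0,0,0,0,0.05,0,0,0,0,0.05,0,0,0,0,0.05]' | python3 steer.py|grep time;python3 look.py c >/dev/null;echo '[0,0,0,0,0.05,0,0,0,0,0.05,0,0,0,0,0.05,0,0,0,0,0.05]' | python3 steer.py >/dev/null;python3 look.py d >/dev/null; python3 still.py c d
```

```text
time_s: 56.02
scene 89.55556 168 [182 240] [220 275]
top 38.666668 32 [195 225] [218 259]
200 ......wwwwwwwwwwwwwww...w...............##########
201 .....wwwwwwwwwwwwwwww..wwwwww...........##########
202 .....wwwwwwwwwwwwwww...wwwwwwwwww.......#########w
203 ....wwwwwwwwwwwwwwww..wwwwwwwwwwwww....w#########w
204 ....wwwwwwwwwwwwwwww..wwwwwwwwwwwww....w#########w
205 ....wwwwwwwwww#wwwwwwwwwwwwwwwwwwww....##########w
206 ...wwwwwwwwwwwwwwwwwwwwwwwwwwwwwwwww...#########w.
207 ...wwwwwwwwwwwwwwwwwwwwwwwwwwwwwwwww...#########w.
208 ...wwwwwwwwwwwwwwwww.wwwwwwwwwwwwwww...#########w.
209 ..wwwwwwwwwwwwwwwww..wwwwwwwwwwwwwww..w#########w.
210 ...wwwwwwwwwwwwwwww..wwwwwwwwwwwwwww..w#########w.
211 ..wwwwwwwwwwwwwwwww..wwwwwwwww.wwwww..##########w.
212 ..wwwwwwwwwwwwwwwww..wwwwwwwwwwwwwww..##########..
213 ..wwwwwwwwwwwwwwwww..wwwwwwwwwwwwww...#########w..
214 ..wwwwwwwwwwwwwwww..wwwwwwwwwwwwwww..w##########..
215 ..wwwwwwwwwwwwwwww#.wwwwwwwwwwwwwww..w#########w..
216 ..wwwwwwwwwwwwwwww#.wwwwwwwwwwwwwww..##########w..
217 ..wwwwwwwwwwwwwww##.wwwwwwwwwwwwwww..##########w..
218 ...#wwwwwwwwwwww
[... 4964 characters left out ...]

215 wwwwwwwwwwwwwwwwwwwwwwwwwww...,.............wwwwwwwwwwwwwwwww.B..
216 wwwwwwwwwwwwwwwwwwwwwwwwwwww...........B.,wwwwwwwwwwwwwwwww.BBBB.
217 wwwwwwwwwwwwwwwwwwwwwwwwwwww.............wwwwwwwwwwwwwwww.BBBBBBB
218 wwwwwwwwwwwwwwwwwwwwwwwwwwwww,........,wwwwwwwwwwwwwwww..BBBBBBBB
219 wwwwwwwwwwwwwwwwwwwwwwwwwwwwww....#..wwwwwwwwwwwwwwww..BBBBBBBBBB
220 wwwwwwwwwwwwwwwwwwwwwwwwwwwwwwwwwwwwwwwwwwwwwwwwwww..BBBBBBBBBBBB
221 wwwwwwwwwwwwwwwwwwwwwwwwwwwwwwwwwwwwwwwwwwwwwwwwww.BBBBBBBBBBBBBB
222 wwwwwwwwwwwwwwwwwwwwwwwwwwwwwwwwwwwwwwwwwwwwwwww.BBBBBBBBBBBBBBBB
223 wwwwwwwwwwwwwwwwwwwwwwwwwwwwwwwwwwwwwwwwwwwwww.BBBBBBBBBBBBBBBB##
224 wwwwwwwwwwwwwwwwwwwwwwwwwwwwwwwwwwwwwwwwwwww..BBBBBBBBBBBBBBBB#..
```

The second mug now hangs on hook 0 but is still swinging. I'll wait for it to settle.

```bash
W='x'; for i in 1 2 3; do echo '[0,0,0,0,0.05,0,0,0,0,0.05,0,0,0,0,0.05,0,0,0,0,0.05,0,0,0,0,0.05,0,0,0,0,0.05,0,0,0,0,0.05,0,0,0,0,0.05,0,0,0,0,0.05,0,0,0,0,0.05,0,0,0,0,0.05,0,0,0,0,0.05,0,0,0,0,0.05,0,0,0,0,0.05,0,0,0,0,0.05,0,0,0,0,0.05,0,0,0,0,0.05,0,0,0,0,0.05,0,0,0,0,0.05,0,0,0,0,0.05]' | python3 steer.py|grep time;done; python3 look.py e >/dev/null;echo '[0,0,0,0,0.05,0,0,0,0,0.05,0,0,0,0,0.05]' | python3 steer.py >/dev/null;python3 look.py f >/dev/null; python3 still.py e f | head -2; python3 still.py d f | sed -n '1,2p;3,30p'
```

```text
time_s: 59.22
time_s: 61.72
time_s: 64.22
scene 4.888889 0  
top 8.888889 0  
scene 73.111115 195 [183 247] [221 277]
top 48.333332 130 [195 227] [223 260]
200 ......wwwwwwwwwwwwwww..wwwwwwwwwww......#########w
201 .....www.wwwwwwwwwww...wwwwwwwwwwww.....##########
202 .....wwwwwwwwwwwwwww...wwwwwwwwwwwww....#########w
203 .....wwwwwwwwwwwwwww..wwwwwwwwwwwwww...w#########w
204 ....wwwwwwwwww#wwwww..wwwwwwwwwwwwww...w#########w
205 ....wwwwwwwwww#wwwwwwwwwwwwwwwwwwwww...##########w
206 ....wwwwwwwwwwwwwwwwwwwwwwwwwwwwwwww...##########w
207 ....wwwwwwwww.wwwwwwwwwwwwwwwwwwwwww...#########w.
208 ....wwwwwwwwwwwwwwww.wwwwwwwwwwwwwww...#########w.
209 ....wwwwwww.wwwwwww...wwwwwwwwwwwwww...#########w.
210 ....wwwwwwwwwwwwwww..wwwwwwwwwwwwwww..w#########w.
211 ...wwwwwwwwwwwwwww...wwwwwwwwwwwwwww..##########w.
212 ...wwwwwwwwwwwwwwww...wwwwwwwwwwwwww..##########w.
213 ...wwwwwwwwwwwwwww...wwwwwwwwwwwwwww..##########..
214 ....wwwwwwwwwwwwww...wwwwwwwwwwwwww...##########..
215 ....wwwwwwwwwwwwww#.wwwwwwwwwwwwwwww..#########w..
216 ....wwwwwwwwwwwwww#.wwwwwwwwwwwwwww..##########w..
217 .....wwwwwwwwwwww##.wwwwwwwwwwwwww...##########w..
218 .....wwwwwwwwwwww###wwwwwwwwwwwwww...##########w..
219 .......wwwwwwwwww##wwwwwwwwwwwwwww...##########w..
220 ..............wwwwwwwwwwwwwwwwwww....#########w...
221 ...................wwwwwwwwwwwww.....#########w...
222 ..........................w.www.....w#########w...
223 ....................................##########w...
224 ....................................##########w...
225 ....................................##########w...
226 ....................................##########....
227 ....................................w#########....
```

```bash
python3 - <<'E'
import sys;sys.path.insert(0,'.')
from geo import *
a=load('top',9)['color'].astype(int);b=load('top','f')['color'].astype(int);d=cv2.blur(np.abs(a-b).max(2).astype(np.float32),(3,3))
for n,(u0,u1,v0,v1) in dict(tray=(160,250,240,282),mug1=(145,190,170,215),timer=(258,285,150,178),yog=(215,245,145,172),tin=(360,392,260,290)).items(): print(n,d[v0:v1,u0:u1].max())
E
python3 -c "
from bench import arm
print(arm.get_state()['time_s']);print(arm.sign_off())"
```

```text
tray 7.7777777
mug1 52.555557
timer 6.5555553
yog 5.4444447
tin 33.666668
64.8
the job is handed in; nothing more can be done
None
```

The three jars stand upright in the tray and both white mugs hang still on hooks 2 and 0. I handed the job in at 64.8 s with no verdict shown. In my last check the timer, yoghurt and tray were unchanged, but small image differences at the tin and the hook-2 mug went unexamined.

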